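# Mark a pulley's heavy spot and load its trim weights for weighing

## Robot

A 7-joint arm with a two-finger parallel gripper is mounted at the origin on the work surface. World frame = base frame: x ahead of the robot, y to its left, z up, the work surface at z = 0. Lengths are in m, angles in degrees, forces in N, time in s.
With the tool pointing down it reaches from about 0.425 to 0.875 m from the base axis. Payload 4.7 kg.
Tool frame: the origin (TCP) lies at the very end of the fingers, on their centre line; the grasp point (between the pads) lies env.tcp_to_grasp behind it (env.tcp_to_grasp is the distance from the TCP to the grasp point, in m); z points along the fingers, x is the direction in which the jaws open and shut, and the axes are right-handed (so a half turn about z gives the same grasp; the last joint's range is limited). The gripper opens to 87 mm and grips with 3 to 60 N. Pads are 19 mm wide; open, the fingers measure 117 mm over their backs; the gripper's body (75 mm by 190 mm) begins 51 mm behind the grasp point.
Start: joints at [-72.473, 18.392, -4.016, 83.108, 1.295, 78.541, -3.26], TCP at [0.187, 0.623, 0.223] pointing down, gripper open.
Joint ranges: [-163.93, 163.93], [-17.29, 119.83], [-79.2, 71.16], [3.27, 140.29], [-89.18, 269.18], [5.43, 117.66], [-154.24, 154.24]. Speed limits (degrees/s): [147.25, 147.25, 180, 180, 180, 180, 180].

## Interface

Orientations are given as [roll, pitch, yaw] about the fixed x, y, z axes, in that order (R = Rz(yaw) Ry(pitch) Rx(roll)).
In Python, from cell import env gives the robot as it stands. The module is installed in compiled form; this text tells all that it offers.
- The arm moves only by the tool send_rows, never from a script. Its argument "steps" is a list of rows, each a list of 3 entries, a list of its own where there are three numbers: the shift along the tool's x, y, z in m, then the turn, a rotation vector about the tool's x, y, z in rad, then the finger opening in m, from 0 to 0.087. A call has exactly 5 rows; each row is the pose to reach, as a shift and turn from the pose commanded when the call began, along the tool's axes at that moment; what a row does not reach only later rows make up. A row lasts 1/12 s, in which the tool goes at most 41.7 mm and 7.16 degrees, less where a joint would pass 70% of its speed; a pose out of reach is approached as far as the arm can. A call with a gripper value outside its range is refused whole. The fingers move at their own pace and stop on an object; "grip_force" is the grip in N (left out, the last holds). Time passes only in rows, so rows that repeat a pose let the fingers close, or fill a call up. It gives the time, the measured TCP pose, the force and the opening at its end, in the units of the state.
- env.get_obs(): the state, without advancing time (a new reading comes with each control period).
- env.read_camera(name): name is "side" or "top"; returns a dict with "pixels" (420x560x3 uint8, red, green, blue), "fx", "fy", "cx", "cy" (pixels), "k1" (the pictures are not rectified: a ray, as slopes to the right and down, at radius r is drawn at 1 + k1 r^2 times it, then the intrinsics apply), "position" and "rotation" of the camera in the world. Camera axes: x right, y up, looking along -z (the intrinsics and any distortion apply to the point x, -y, -z); pixel columns grow to the right and rows downward; lengths in m; the calibration is good to about 2 mm. A picture is of the moment at which its call begins. There is no depth.
- env.sign_off(): hands the job in, once; it reports no verdict.
The state is a dict: "time_s": time; "qpos": joint angles; "joint_velocities": joint speeds; "effort": joint torques, N m; "tool_pos": TCP position; "tool_rot": TCP orientation; "force": force on the tool from outside, world axes, zero at the start; "wrist_torque": the same for the moment, N m; "grip_width": finger opening in m.
Only numpy, scipy, OpenCV 4.12 (cv2) and the standard library are available. Lean on these libraries where they do the work, as an engineer would, in place of code of your own. Each camera call takes 0.05 s, during which the arm holds its last target.

## Task

Turn the pulley in the balancing stand by its rim until its chalk mark is straight up at the top and let go of it; only then press the punch pedal right down to its stop for a moment and let it come back up, leaving the mark at the top. Also tip over the hexagonal trim weights that stand on edge on the bench and lay every one of them flat on the floor of the scale's pan, none on top of another, to be weighed. Leave everything else on the bench where it is.

Things in the scene. Friction and masses are not known exactly. Their poses are not given: they have to be found in the camera images.
- axle (a point): middle of the pulley on its level axle, 118 mm above the bench, in the blue balancing stand. Axes are the stand's: z up, y along the axle, x across it. Base plate 220 (x) by 290 mm (y), 12 mm thick, its centre 10 mm to -x and 60 mm to +y of this point; two uprights 45 mm wide, 130 mm high, stand either side of the pulley, inner faces 28 mm from its mid-plane
- chalk_mark (a point): middle of the white chalk mark, 9 mm wide, on the outer surface of the pulley, 85 mm from the axle; the mark crosses the whole outer surface and runs 24 mm down both side faces. It starts somewhere low. Straight up means 85 mm above axle
- pulley (a joint): turn of the dark grey belt pulley, a disc of 170 mm diameter, 36 mm wide, flat-sided; turns freely without limit, with a slight drag (0.02 N m), so it stays where it is let go. 0 (or any multiple of 2 pi): chalk mark straight up; grows as the top moves to the stand's +x. The rim can be pinched across its width at the top, or rubbed along
- pedal (a joint): punch pedal, rad: 0 up, 0.30 down at its stop (0.27 or more counts as down); a spring brings it back up; at the pad it needs about 4 N to start and 9 N at the stop. It is a bar along the stand's x hinged at the far end
- pedal_pad (a point): middle of the top of the pedal's ribbed pad (55 mm by 60 mm), 145 mm to the stand's +y of the pulley's mid-plane. Up, it lies about 70 mm above the bench; at the stop about 32 mm; it swings about a level hinge 130 mm to the stand's +x of it, 24 mm above the bench
- pan (a point): middle of the floor of the square aluminium pan on the grey bench scale, 47 mm above the bench. The pan is 204 mm by 204 mm inside, with a rim 4 mm thick whose top is 5 mm above the floor. x and y run along its sides; the scale's body is no wider than the pan but reaches 130 mm to -x of its centre, 32 mm high there
- bearing: bystander: steel bearing ring lying flat, 52 mm across, 14 mm high; origin under its middle
- tin: bystander: plain metal can, 56 mm across, 85 mm high; origin under its middle
- mug: bystander: white mug, 76 mm across plus its handle, 90 mm high; origin under its middle
- oil: bystander: grey plastic bottle, 60 mm across, 160 mm high; origin under its middle
- spanner: bystander: open spanner lying flat, 170 mm long
- driver: bystander: screwdriver lying down, 190 mm long
- oilstone: bystander: grey sharpening stone, 150 by 50 mm, 25 mm high; origin under its middle
- weight0_center (a point): hexagonal steel trim weight: plate 44 mm across flats, 51 mm across corners, 14 mm thick, 0.16 kg, 19 mm dark bore. Point: its middle. Own x: square to the broad faces; own z: square to one pair of narrow flats (others at 60 degrees about x). Starts standing on a narrow flat (x level, point 22 mm up); lying on a broad face x is vertical. Tips if its top is pushed 15 mm along x. May be absent (None)
- weight1_center (a point): hexagonal steel trim weight: plate 44 mm across flats, 51 mm across corners, 14 mm thick, 0.16 kg, 19 mm dark bore. Point: its middle. Own x: square to the broad faces; own z: square to one pair of narrow flats (others at 60 degrees about x). Starts standing on a narrow flat (x level, point 22 mm up); lying on a broad face x is vertical. Tips if its top is pushed 15 mm along x. May be absent (None)
- weight2_center (a point): hexagonal steel trim weight: plate 44 mm across flats, 51 mm across corners, 14 mm thick, 0.16 kg, 19 mm dark bore. Point: its middle. Own x: square to the broad faces; own z: square to one pair of narrow flats (others at 60 degrees about x). Starts standing on a narrow flat (x level, point 22 mm up); lying on a broad face x is vertical. Tips if its top is pushed 15 mm along x. May be absent (None)
- weight3_center (a point): hexagonal steel trim weight: plate 44 mm across flats, 51 mm across corners, 14 mm thick, 0.16 kg, 19 mm dark bore. Point: its middle. Own x: square to the broad faces; own z: square to one pair of narrow flats (others at 60 degrees about x). Starts standing on a narrow flat (x level, point 22 mm up); lying on a broad face x is vertical. Tips if its top is pushed 15 mm along x. May be absent (None)
- weight4_center (a point): hexagonal steel trim weight: plate 44 mm across flats, 51 mm across corners, 14 mm thick, 0.16 kg, 19 mm dark bore. Point: its middle. Own x: square to the broad faces; own z: square to one pair of narrow flats (others at 60 degrees about x). Starts standing on a narrow flat (x level, point 22 mm up); lying on a broad face x is vertical. Tips if its top is pushed 15 mm along x. May be absent (None)

How it is judged (in metres and radians):
On the way, in this order (a step that is already met when the one before it is completed fails the run):
1. the chalk mark is straight up (within 11 mm sideways), the pulley still and let go (x of chalk_mark in the frame of axle between -0.011 and 0.011 m and z of chalk_mark in the frame of axle above 0.07 m and velocity of joint pulley between -0.05 and 0.05 rad/s and contact force between the fingers and pulley below 0.05 N), for 0.3 s.
2. the punch pedal is pressed down to its stop with the mark straight up (x of chalk_mark in the frame of axle between -0.011 and 0.011 m and z of chalk_mark in the frame of axle above 0.07 m and value of joint pedal above 0.27 rad), for 0.2 s.
At the end, for the whole second after the job is handed in: Mark straight up (within 11 mm sideways of the axle), pulley still, pedal up (under 0.06 rad); every trim weight present lies flat (0.15 rad) on the pan floor, its middle within 90 mm of the pan middle along x and y and at most 12 mm above the floor (not stacked) (x of chalk_mark in the frame of axle between -0.011 and 0.011 m and z of chalk_mark in the frame of axle above 0.07 m and value of joint pedal below 0.06 rad and velocity of joint pulley between -0.05 and 0.05 rad/s and x of weight0_center in the frame of pan between -0.09 and 0.09 m and y of weight0_center in the frame of pan between -0.09 and 0.09 m and z of weight0_center in the frame of pan between 0 and 0.012 m and (angle between weight0_center's own x axis and vertical below 0.15 rad or angle between weight0_center's own x axis and vertical above 2.99 rad) and x of weight1_center in the frame of pan between -0.09 and 0.09 m and y of weight1_center in the frame of pan between -0.09 and 0.09 m and z of weight1_center in the frame of pan between 0 and 0.012 m and (angle between weight1_center's own x axis and vertical below 0.15 rad or angle between weight1_center's own x axis and vertical above 2.99 rad) and x of weight2_center in the frame of pan between -0.09 and 0.09 m and y of weight2_center in the frame of pan between -0.09 and 0.09 m and z of weight2_center in the frame of pan between 0 and 0.012 m and (angle between weight2_center's own x axis and vertical below 0.15 rad or angle between weight2_center's own x axis and vertical above 2.99 rad) and x of weight3_center in the frame of pan between -0.09 and 0.09 m and y of weight3_center in the frame of pan between -0.09 and 0.09 m and z of weight3_center in the frame of pan between 0 and 0.012 m and (angle between weight3_center's own x axis and vertical below 0.15 rad or angle between weight3_center's own x axis and vertical above 2.99 rad) and x of weight4_center in the frame of pan between -0.09 and 0.09 m and y of weight4_center in the frame of pan between -0.09 and 0.09 m and z of weight4_center in the frame of pan between 0 and 0.012 m and (angle between weight4_center's own x axis and vertical below 0.15 rad or angle between weight4_center's own x axis and vertical above 2.99 rad)); the robot touches nothing.
It fails at once if the pedal is pressed (beyond 0.2 rad) while the chalk mark is not at the top (more than 15 mm off) (value of joint pedal above 0.2 rad and not (x of chalk_mark in the frame of axle between -0.015 and 0.015 m and z of chalk_mark in the frame of axle above 0.07 m)).
It fails at once if a bystander (ring, can, mug, bottle, spanner, screwdriver or stone) is moved by more than 40 mm (distance of any of bearing, tin, mug, oil, spanner, driver, oilstone from where it was at the start of the episode above 0.04 m).
Of weight0, weight1, weight2, weight3, weight4 only 3 to 5 are there at a start; the rules pass over those that are not, and their reading is None.
At some moment in a run one of weight0, weight1, weight2, weight3, weight4 may be knocked a few centimetres aside while the robot is not near it.
Once in a run the grip may slacken for a moment while it holds something.
It also fails if it takes over 210 s, if anything falls off the work surface, if the arm or the gripper's body presses on something with over 40 N, if the wrist force passes 120 N, or if a joint passes its speed limit or range.

## Working session

There is one attempt and no reset: what is moved stays moved. The work goes in short steps, Python scripts to look and compute and a tool call to move; the robot and the scene stay as the last step left them, time stands still between calls to the robot, and variables do not carry over. Pictures are saved under pics/ and viewed, and the job is handed in when it is done.

Besides the shell and the picture viewer there is one more tool, called after ">>>" by a JSON object that holds its "op" and its "data", one argument or row to a line. send_rows: Moves the arm, as the interface text tells. Its arguments: {"type":"object","properties":{"steps":{"type":"array"},"grip_force":{"type":"number"}},"required":["steps"]}

```bash
mkdir -p pics; ls
cat > h.py <<'E'
import numpy as np, cv2
from cell import env
def grab(name,save=None):
    c=env.read_camera(name)
    if save: cv2.imwrite('pics/'+save,c['pixels'][:,:,::-1])
    return c
def und(c,u,v):
    x=(u-c['cx'])/c['fx']; y=(v-c['cy'])/c['fy']
    rd=np.hypot(x,y); r=rd
    for _ in range(30): r=rd/(1+c['k1']*r*r)
    s=1/(1+c['k1']*r*r); return x*s,y*s
def ray(c,u,v):
    x,y=und(c,u,v); R=np.array(c['rotation']).reshape(3,3)
    d=R@np.array([x,-y,-1.0]); return np.array(c['position']),d/np.linalg.norm(d)
def plane(c,u,v,z):
    p,d=ray(c,u,v); return p+d*(z-p[2])/d[2]
def tri(c1,p1,c2,p2):
    a,d=ray(c1,*p1); b,e=ray(c2,*p2)
    M=np.stack([d,-e],1); s=np.linalg.lstsq(M,b-a,rcond=None)[0]
    P=a+s[0]*d; Q=b+s[1]*e; return (P+Q)/2,np.linalg.norm(P-Q)
def proj(c,P):
    R=np.array(c['rotation']).reshape(3,3); q=R.T@(np.array(P)-np.array(c['position']))
    x=q[0]/-q[2]; y=-q[1]/-q[2]; f=1+c['k1']*(x*x+y*y)
    return c['cx']+c['fx']*x*f, c['cy']+c['fy']*y*f
E
python3 - <<'E'
from h import *
for n in('side','top'):
    c=grab(n,n+'0.png'); print(n,{k:np.round(v,4).tolist() for k,v in c.items() if k!='pixels'})
print(env.get_obs(), env.tcp_to_grasp)
E
```

```text
pics
side {'fx': 476.0018, 'fy': 476.0018, 'cx': 278.1097, 'cy': 211.9913, 'k1': -0.006, 'position': [0.8854, 1.0091, 0.8787], 'rotation': [54.6994, -0.7897, 163.6683]}
top {'fx': 409.7937, 'fy': 409.7937, 'cx': 276.4984, 'cy': 206.7667, 'k1': -0.0486, 'position': [0.4766, 0.0024, 1.3792], 'rotation': [6.0067, -0.95, -89.2391]}
{'time_s': 0.1, 'qpos': array([-72.47285626,  18.43545426,  -4.01583553,  83.16715543,
         1.29497941,  78.54068914,  -3.26059562]), 'joint_velocities': array([-0.0218943 , -0.05124861,  0.04100552, -0.22576254, -0.09510148,
        0.04663147, -0.01894914]), 'effort': array([-4.15710283e-04, -4.92570233e+01, -4.05709399e-01, -3.13391411e+01,
       -6.41583069e-02,  3.95336340e-02,  6.66546907e-05]), 'tool_pos': array([0.18689713, 0.62204065, 0.22157028]), 'tool_rot': array([1.79994712e+02, 9.80680308e-02, 7.32821184e+01]), 'force': array([ 0.88512654, -0.53988342, -0.12974931]), 'wrist_torque': array([-0.02419932, -0.02406832, -0.03496584]), 'grip_width': 0.08694548070286001} 0.0187
```

```bash
sed -i "s/np.array(c\['rotation'\]).reshape(3,3)/RR(c['rotation'])/" h.py
cat >> h.py <<'E'
from scipy.spatial.transform import Rotation
def RR(r): return Rotation.from_euler('xyz',np.array(r).ravel(),degrees=True).as_matrix()
E
grep -n RR h.py
```

```text
13:    x,y=und(c,u,v); R=RR(c['rotation'])
22:    R=RR(c['rotation']); q=R.T@(np.array(P)-np.array(c['position']))
26:def RR(r): return Rotation.from_euler('xyz',np.array(r).ravel(),degrees=True).as_matrix()
```

View pics/top0.png

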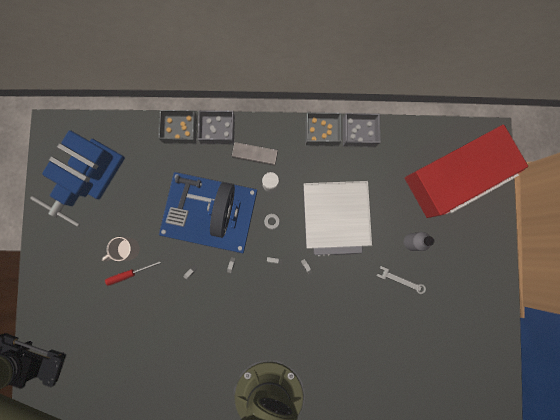

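View pics/side0.png

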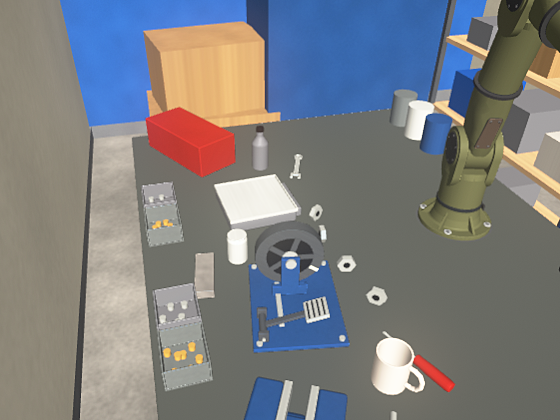

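Run:
```python
import cv2
a=cv2.imread('pics/top0.png'); cv2.imwrite('pics/top0z.png',cv2.resize(a[160:300,150:350],None,fx=4,fy=4,interpolation=cv2.INTER_CUBIC))
a=cv2.imread('pics/side0.png'); cv2.imwrite('pics/side0z.png',cv2.resize(a[170:360,210:400],None,fx=3.15,fy=3.15,interpolation=cv2.INTER_CUBIC))
```

```text
(no output)
```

View pics/top0z.png

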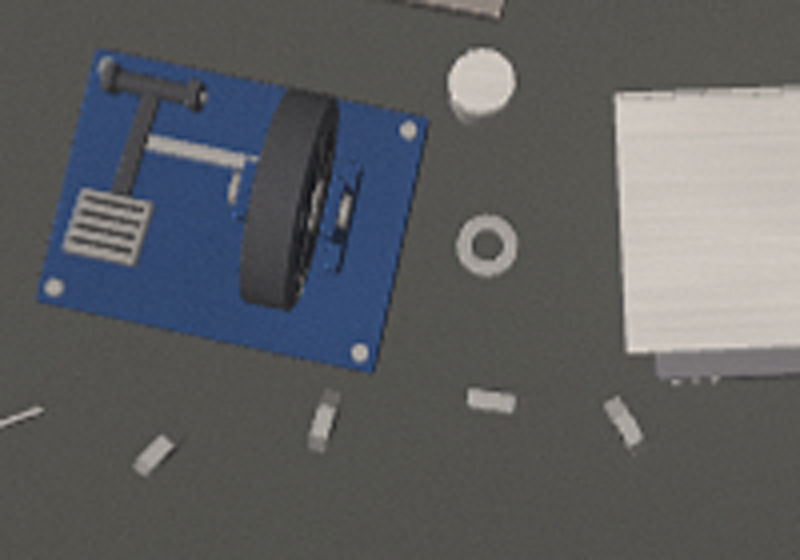

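View pics/side0z.png

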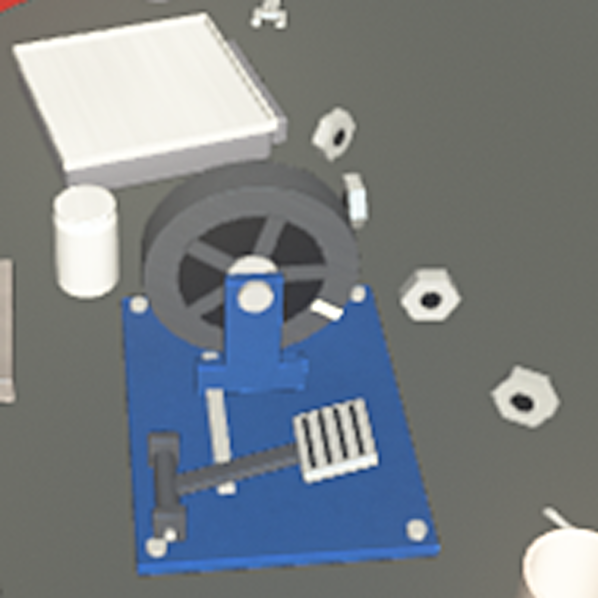

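Run:
```python
from h import *
t=grab('top'); s=grab('side')
Z=4; ox,oy=150,160; S=3.15
tz=lambda u,v:((u+.5)/Z+ox-.5,(v+.5)/Z+oy-.5)
sz=lambda u,v:((u+.5)/S+210-.5,(v+.5)/S+170-.5)
# plate corners top z=.012
for n,p in dict(TL=(98,48),TR=(428,120),BL=(38,300),BR=(375,372)).items(): print('plate',n,plane(t,*tz(*p),.012).round(4))
for n,p in dict(TL=(125,298),TR=(370,285),BL=(138,568),BR=(438,545)).items(): print('plate side',n,plane(s,*sz(*p),.012).round(4))
for n,a,b in [('tin top',(482,78),(83,200)),('w0',(154,455),(523,400)),('w1',(323,421),(430,298)),('w2',(491,401),(356,200)),('w3',(623,422),(338,135)),('pad',(108,226),(337,440))]:
    P,e=tri(t,tz(*a),s,sz(*b)); print(n,P.round(4),round(e,4))
# hsv masks for weights
for c,n in((t,'t'),(s,'s')):
    g=cv2.cvtColor(c['pixels'],cv2.COLOR_RGB2GRAY); 
    m=(g>125).astype(np.uint8)
    cs,_=cv2.findContours(m,cv2.RETR_EXTERNAL,cv2.CHAIN_APPROX_NONE)
    for k in cs:
        r=cv2.minAreaRect(k); 
        if 15<cv2.contourArea(k)<600: print(n,np.round(r[0],1),np.round(r[1],1),round(r[2]))
```

```text
plate TL [0.7351 0.3296 0.012 ]
plate TR [0.6778 0.0493 0.012 ]
plate BL [0.5217 0.3712 0.012 ]
plate BR [0.4663 0.0894 0.012 ]
plate side TL [0.6747 0.0536 0.012 ]
plate side TR [0.4637 0.0942 0.012 ]
plate side BL [0.7329 0.3353 0.012 ]
plate side BR [0.5193 0.3742 0.012 ]
tin top [0.6997 0.0047 0.0881] 0.0029
w0 [0.3985 0.2671 0.0215] 0.0053
w1 [0.4246 0.1313 0.0194] 0.0024
w2 [ 0.4422 -0.0062  0.0269] 0.0041
w3 [ 0.4235 -0.1136  0.024 ] 0.0102
pad [0.5776 0.3039 0.0657] 0.0054
t [290.5 376. ] [6. 5.] 90
t [247.  375.5] [5. 6.] 90
t [187.5 273.5] [4.2 9.9] 45
t [401.6 280.1] [50.7 10.6] 22
t [230.2 265.1] [4.1 8.2] 18
t [305.5 265. ] [12.2  4.3] 59
t [272.4 259.6] [11.5  4.1] 9
t [116.  248.5] [23. 28.] 90
t [271. 221.] [14. 14.] 90
t [ 67.1 218.8] [23.3  2.6] 31
t [176.2 216.1] [18.2 15.7] 13
t [ 44.  206.1] [28.6 14.1] 9
t [198.8 197.4] [24.5  3.5] 11
t [  5.  184.1] [ 7.8 13.8] 53
t [514.9 229.3] [112.9  76. ] 50
t [270. 180.] [16. 16.] 90
t [ 67.1 168. ] [40.3  4.3] 31
t [ 15.5 174.5] [21. 39.] 0
t [ 75.1 154.9] [40.3  4.2] 30
t [254.3 152.5] [43.6 13.8] 11
t [212.5 128. ] [6.
[... 274 characters left out ...]
.5 415. ] [8. 5.] 90
s [312.  402.4] [ 8.9 35. ] 10
s [284.3 400. ] [ 9.  40.7] 13
s [261.  341.5] [ 6.4 10.6] 45
s [342. 338.] [6. 6.] 90
s [315.5 309.6] [22.3 24.5] 76
s [278.9 304.5] [23.6  5.7] 83
s [376.7 296.1] [19.1 19. ] 41
s [313.1 267.8] [10.   4.3] 23
s [253.5 266. ] [4.9 4.9] 45
s [323.  262.5] [5. 4.] 90
s [290.5 264. ] [10. 11.] 90
s [346.5 263. ] [16. 19.] 90
s [289.4 253.7] [ 5.6 15.1] 86
s [322.9 233.2] [17.4  5.8] 80
s [486.5 224.5] [5. 7.] 90
s [423. 206.] [4. 6.] 90
s [316.  211.5] [12.  14.8] 45
s [474.5 191.5] [33. 21.] 90
s [295.5 166.1] [11.1 24.8] 5
s [259.5 151.5] [37. 15.] 90
s [476.  144.5] [31. 34.] 90
s [131.4  83.4] [ 6.8 11.1] 40
s [149.2  90.1] [50.4 14.1] 75
```

```bash
cat >> h.py <<'E'
AX=np.array([.597,.151,.118]); yw=np.radians(-11.2)
XH=np.array([np.cos(yw),np.sin(yw),0]); YH=np.array([-np.sin(yw),np.cos(yw),0]); ZH=np.array([0,0,1.])
def face(c,u,v,y=.018):
    p,d=ray(c,u,v); s=((AX+YH*y-p)@YH)/(d@YH); q=p+s*d-AX; return q@XH,q@ZH
E
python3 - <<'E'
from h import *
t=grab('top'); s=grab('side')
for c,n,(x0,y0,x1,y1),Z in((t,'t',(150,160,350,300),4),(s,'s',(210,170,400,360),3)):
    im=cv2.resize(c['pixels'][y0:y1,x0:x1,::-1],None,fx=Z,fy=Z,interpolation=cv2.INTER_CUBIC)
    for y in(-.018,.018):
        for a in np.linspace(0,2*np.pi,60):
            u,v=proj(c,AX+YH*y+.085*(XH*np.sin(a)+ZH*np.cos(a)))
            cv2.circle(im,(int((u-x0+.5)*Z),int((v-y0+.5)*Z)),1,(0,0,255) if y>0 else (0,255,255),-1)
    cv2.imwrite(f'pics/ov_{n}.png',im)
print(face(s,313.1,267.8))
for z in(.047,.052):
  for p in((304,184),(368,181),(371,246),(306,248)): print(z,plane(t,*p,z).round(4))
  for p in((215,183.5),(270,176),(298.5,206),(232,222)): print('s',z,plane(s,*p,z).round(4))
E
```

```text
(np.float64(-0.06188344850077582), np.float64(-0.04100294015327055))
0.047 [ 0.6938 -0.1074  0.047 ]
0.047 [ 0.7075 -0.3198  0.047 ]
0.047 [ 0.4932 -0.3275  0.047 ]
0.047 [ 0.4842 -0.1153  0.047 ]
s 0.047 [ 0.699  -0.3254  0.047 ]
s 0.047 [ 0.5113 -0.3245  0.047 ]
s 0.047 [ 0.4744 -0.1292  0.047 ]
s 0.047 [ 0.6887 -0.1018  0.047 ]
0.052 [ 0.693 -0.107  0.052]
0.052 [ 0.7066 -0.3186  0.052 ]
0.052 [ 0.4931 -0.3263  0.052 ]
0.052 [ 0.4841 -0.1148  0.052 ]
s 0.052 [ 0.7001 -0.3173  0.052 ]
s 0.052 [ 0.5135 -0.3165  0.052 ]
s 0.052 [ 0.4769 -0.1224  0.052 ]
s 0.052 [ 0.6899 -0.0951  0.052 ]
```

View pics/ov_t.png

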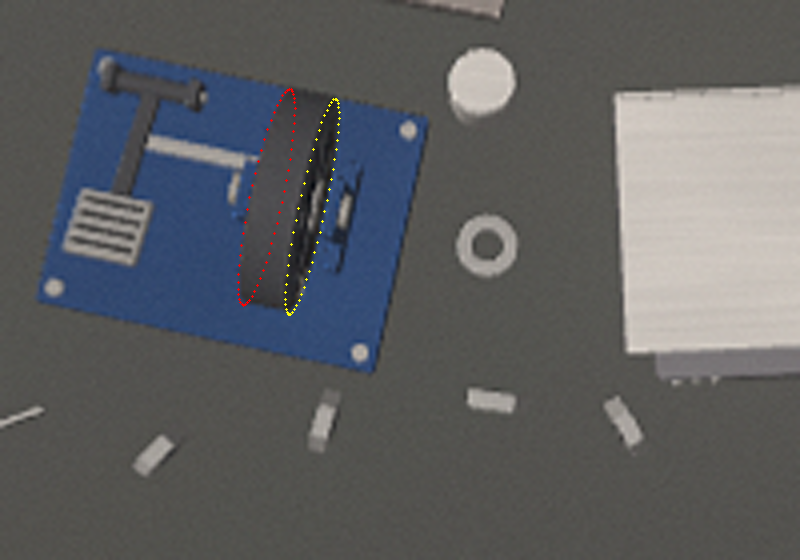

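View pics/ov_s.png

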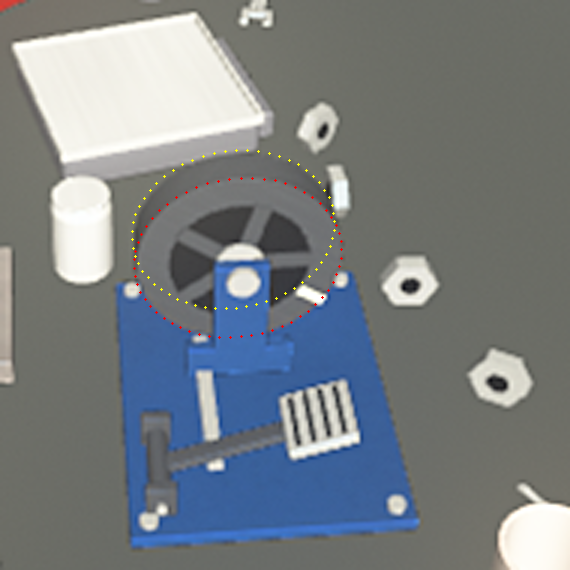

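```bash
cat >> h.py <<'E'
def Rpul(phi):
    a=np.radians(phi); return np.stack([YH,np.cos(a)*XH-np.sin(a)*ZH,-(np.sin(a)*XH+np.cos(a)*ZH)],1)
def Ppul(phi,r): 
    a=np.radians(phi); return AX+r*(np.sin(a)*XH+np.cos(a)*ZH)
def Rdown(yaw): return RR([180,0,yaw])
def rel(P,R,show=True,o=None):
    o=o or env.get_obs(); R0=RR(o['tool_rot']); d=R0.T@(np.array(P)-o['tool_pos'])
    w=Rotation.from_matrix(R0.T@R).as_rotvec()
    if show: print('shift',d.round(4).tolist(),'turn',w.round(4).tolist(),'|',o['tool_pos'].round(4),o['tool_rot'].round(2),'w',round(o['grip_width'],4),'F',o['force'].round(1),'t',round(o['time_s'],2))
    return d,w
E
python3 -c "
from h import *
rel(Ppul(-32,.16),Rpul(-32)); rel(Ppul(-32,.16),Rpul(0))"
```

```text
shift [-0.3417, 0.4439, -0.0313] turn [-0.558, 0.0274, -0.0936] | [0.187  0.6224 0.2222] [1.800e+02 3.000e-02 7.328e+01] w 0.0871 F [ 0.  -0.7  1. ] t 0.3
shift [-0.3417, 0.4439, -0.0313] turn [0.0001, 0.0006, -0.0963] | [0.187  0.6224 0.2222] [1.800e+02 3.000e-02 7.328e+01] w 0.0871 F [ 0.  -0.7  1. ] t 0.3
```

>>> {"op": "send_rows", "data": {
  "steps": [
    [[-0.025,0.032,-0.02],[0,0,0],0.087],
    [[-0.05,0.064,-0.03],[0,0,0],0.087],
    [[-0.075,0.096,-0.03],[0,0,0],0.087],
    [[-0.1,0.128,-0.03],[0,0,0],0.087],
    [[-0.125,0.16,-0.03],[0,0,0],0.087]
  ]
}}

```text
time_s: 0.72
tool_pos: [0.305, 0.4555, 0.253]
tool_rot: [180.0, -0.1, 73.3]
force: [0.7, 0.1, 1.0]
grip_width: 0.0868
```

>>> {"op": "send_rows", "data": {
  "steps": [
    [[-0.025,0.032,0],[0,0,0],0.087],
    [[-0.05,0.064,0],[0,0,0],0.087],
    [[-0.075,0.096,0],[0,0,0],0.087],
    [[-0.1,0.128,0],[0,0,0],0.087],
    [[-0.125,0.16,0],[0,0,0],0.087]
  ]
}}

```text
time_s: 1.13
tool_pos: [0.4222, 0.2895, 0.2529]
tool_rot: [180.0, -0.0, 73.3]
force: [1.3, 0.7, -0.4]
grip_width: 0.0873
```

```bash
python3 -c "
from h import *
rel(Ppul(-32,.16),Rpul(-32));print(env.get_obs()['qpos'])"
```

```text
shift [-0.0905, 0.1229, -0.0009] turn [-0.5577, 0.0261, -0.094] | [0.4222 0.2895 0.2529] [ 1.7998e+02 -5.0000e-02  7.3290e+01] w 0.0873 F [ 1.3  0.7 -0.4] t 1.13
[-49.18944274   0.45704107  11.891118   100.30764716  -0.11048821
  79.19672747  36.00700141]
```

>>> {"op": "send_rows", "data": {
  "steps": [
    [[-0.02,0.025,-0.02],[-0.11,0.005,-0.02],0.07],
    [[-0.04,0.05,-0.02],[-0.22,0.01,-0.04],0.06],
    [[-0.06,0.075,-0.02],[-0.33,0.015,-0.06],0.06],
    [[-0.075,0.1,-0.01],[-0.44,0.02,-0.075],0.06],
    [[-0.0905,0.123,-0.001],[-0.558,0.026,-0.094],0.06]
  ]
}}

```text
time_s: 1.55
tool_pos: [0.5148, 0.1689, 0.2556]
tool_rot: [147.6, -0.1, 78.9]
force: [0.2, -1.4, -0.1]
grip_width: 0.0633
```

```bash
python3 -c "
from h import *
grab('side','s1.png')
rel(Ppul(-32,.16),Rpul(-32));rel(Ppul(-32,.07),Rpul(-32));print(env.get_obs()['qpos'])"
```

```text
shift [0.0061, 0.0068, -0.0053] turn [0.0018, 0.0098, 0.0052] | [0.5097 0.162  0.2456] [147.9    0.63  78.76] w 0.0618 F [-3.5 -5.4 -6.8] t 1.6
shift [0.007, 0.0066, 0.0847] turn [0.0018, 0.0098, 0.0052] | [0.5097 0.162  0.2456] [147.9    0.63  78.76] w 0.0618 F [-3.5 -5.4 -6.8] t 1.6
[-46.16268637 -14.86360854   8.12607965 120.97195277  32.06166171
  56.15795857  26.98007747]
```

View pics/s1.png

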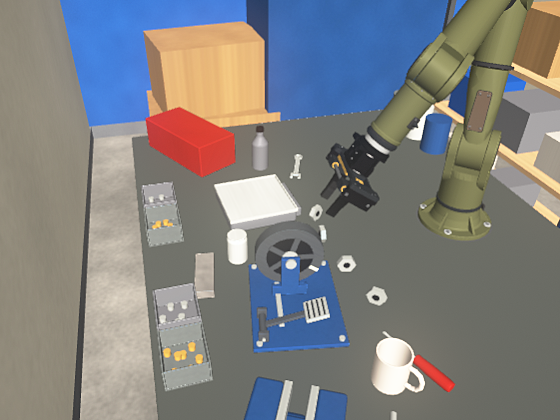

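>>> {"op": "send_rows", "data": {
  "steps": [
    [[0,0,0.015],[0,0,0],0.06],
    [[0,0,0.035],[0,0,0],0.06],
    [[0,0,0.055],[0,0,0],0.06],
    [[0,0,0.07],[0,0,0],0.06],
    [[0,0,0.07],[0,0,0],0.06]
  ]
}}

```text
time_s: 2.02
tool_pos: [0.5487, 0.1603, 0.1911]
tool_rot: [148.2, 0.3, 78.7]
force: [-0.7, -1.5, -0.1]
grip_width: 0.06
```

```bash
python3 -c "
from h import *
grab('side','s2.png');grab('top','t2.png')
rel(Ppul(-32,.07),Rpul(-32));print(env.get_obs()['qpos'])"
```

```text
shift [-0.0014, 0.0012, 0.0205] turn [-0.0011, 0.0017, 0.0003] | [0.5492 0.1619 0.1941] [1.4806e+02 9.0000e-02 7.8760e+01] w 0.0602 F [ 0.5 -0.2 -0. ] t 2.12
[-44.77657871  -8.02371656  11.02293557 121.51640822  32.76861983
  47.36178609  26.72547383]
```

View pics/s2.png

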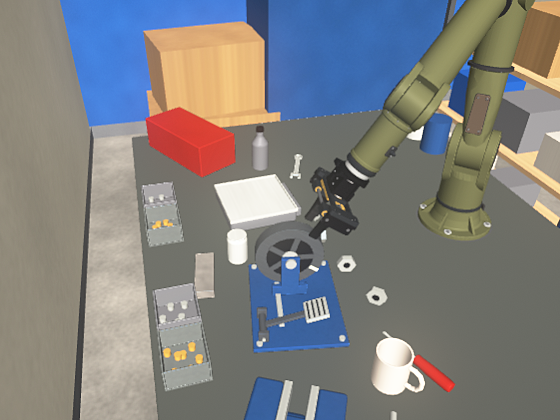

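View pics/t2.png

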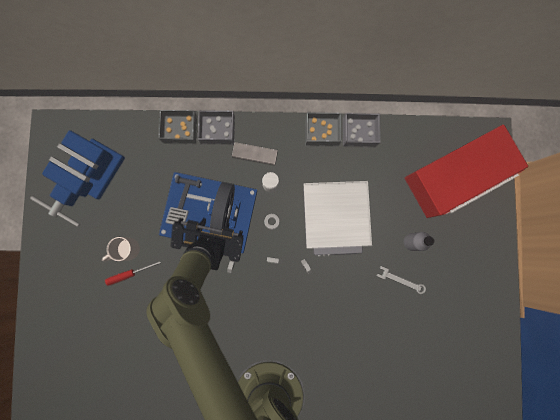

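>>> {"op": "send_rows", "data": {
  "steps": [
    [[-0.001,0.001,0.01],[0,0,0],0.06],
    [[-0.001,0.001,0.02],[0,0,0],0.06],
    [[-0.001,0.001,0.02],[0,0,0],0.03],
    [[-0.001,0.001,0.02],[0,0,0],0.03],
    [[-0.001,0.001,0.02],[0,0,0],0.03]
  ],
  "grip_force": 15
}}

```text
time_s: 2.53
tool_pos: [0.5605, 0.1589, 0.1779]
tool_rot: [148.0, 0.0, 78.8]
force: [0.2, -0.0, -0.4]
grip_width: 0.0473
```

```bash
python3 -c "
from h import *
for f in (-20,-8,4,16,28): rel(Ppul(f,.07),Rpul(f))"
```

```text
shift [-0.0007, 0.0145, 0.0021] turn [0.2094, 0.0008, 0.0003] | [0.5605 0.1589 0.1779] [1.4801e+02 5.0000e-02 7.8800e+01] w 0.0473 F [ 0.2 -0.  -0.4] t 2.53
shift [-0.0007, 0.0284, 0.0066] turn [0.4188, 0.0008, 0.0003] | [0.5605 0.1589 0.1779] [1.4801e+02 5.0000e-02 7.8800e+01] w 0.0473 F [ 0.2 -0.  -0.4] t 2.53
shift [-0.0007, 0.0411, 0.0139] turn [0.6282, 0.0009, 0.0002] | [0.5605 0.1589 0.1779] [1.4801e+02 5.0000e-02 7.8800e+01] w 0.0473 F [ 0.2 -0.  -0.4] t 2.53
shift [-0.0007, 0.052, 0.0237] turn [0.8377, 0.0009, 0.0001] | [0.5605 0.1589 0.1779] [1.4801e+02 5.0000e-02 7.8800e+01] w 0.0473 F [ 0.2 -0.  -0.4] t 2.53
shift [-0.0007, 0.0606, 0.0355] turn [1.0471, 0.0009, -0.0] | [0.5605 0.1589 0.1779] [1.4801e+02 5.0000e-02 7.8800e+01] w 0.0473 F [ 0.2 -0.  -0.4] t 2.53
```

>>> {"op": "send_rows", "data": {
  "steps": [
    [[0,0,0],[0,0,0],0.03],
    [[0,0,0],[0,0,0],0.03],
    [[0,0,0],[0,0,0],0.03],
    [[0,0,0],[0,0,0],0.03],
    [[0,0,0],[0,0,0],0.03]
  ]
}}

```text
time_s: 2.95
tool_pos: [0.5606, 0.1588, 0.1782]
tool_rot: [148.0, 0.0, 78.8]
force: [-3.4, -1.0, 2.9]
grip_width: 0.0355
```

>>> {"op": "send_rows", "data": {
  "steps": [
    [[0,0.0073,0.0004],[0.105,0,0],0.03],
    [[0,0.0146,0.0015],[0.209,0,0],0.03],
    [[0,0.0216,0.0034],[0.314,0,0],0.03],
    [[0,0.0285,0.006],[0.419,0,0],0.03],
    [[0,0.035,0.0094],[0.524,0,0],0.03]
  ]
}}

```text
time_s: 3.37
tool_pos: [0.5931, 0.1524, 0.1875]
tool_rot: [178.5, 0.0, 78.9]
force: [-2.6, -3.3, -5.6]
grip_width: 0.0358
```

```bash
python3 -c "
from h import *
s=grab('side','s3.png')
rel(Ppul(-2,.07),Rpul(-2));print(env.get_obs()['qpos'])"
```

```text
shift [-0.0006, -0.0044, -0.0021] turn [-0.008, 0.0024, -0.0021] | [0.5991 0.1512 0.186 ] [1.7846e+02 1.3000e-01 7.8680e+01] w 0.0359 F [ 9.4  4.3 -4.1] t 3.42
[-36.08518236  15.00364518  22.61957358  92.9357797   -5.18932824
  71.90034567  66.00724141]
```

View pics/s3.png

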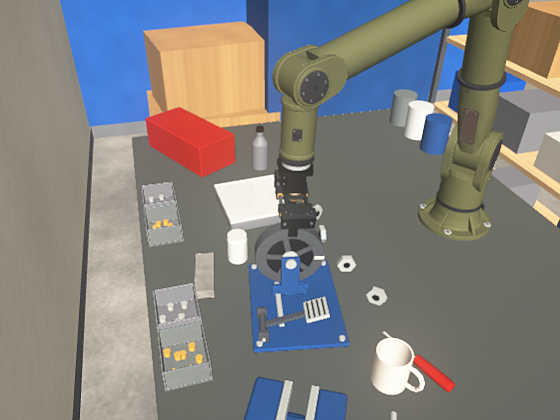

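>>> {"op": "send_rows", "data": {
  "steps": [
    [[0,0.0073,0.0004],[0.105,0,0],0.03],
    [[0,0.0146,0.0015],[0.209,0,0],0.03],
    [[0,0.0216,0.0034],[0.314,0,0],0.03],
    [[0,0.0285,0.006],[0.419,0,0],0.03],
    [[0,0.035,0.0094],[0.524,0,0],0.03]
  ]
}}

```text
time_s: 3.83
tool_pos: [0.6273, 0.1456, 0.1777]
tool_rot: [-151.3, 0.1, 78.9]
force: [-5.0, 1.2, -8.0]
grip_width: 0.0363
```

>>> {"op": "send_rows", "data": {
  "steps": [
    [[0,0,0],[0,0,0],0.036],
    [[0,0,0],[0,0,0],0.04],
    [[0,0,0],[0,0,0],0.05],
    [[0,0,0],[0,0,0],0.06],
    [[0,0,0],[0,0,0],0.06]
  ]
}}

```text
time_s: 4.25
tool_pos: [0.6293, 0.1455, 0.183]
tool_rot: [-152.2, -0.1, 78.8]
force: [-1.2, -0.5, -0.4]
grip_width: 0.0528
```

```bash
python3 -c "
from h import *
s=grab('side','s4.png')
a=s['pixels'][200:300,230:350,::-1]; cv2.imwrite('pics/s4z.png',cv2.resize(a,None,fx=5,fy=5,interpolation=cv2.INTER_CUBIC))
rel(Ppul(28,.07),Rpul(28));print(env.get_obs()['qpos'])"
```

```text
shift [-0.0009, 0.0017, 0.0027] turn [0.003, -0.0007, 0.0009] | [0.6292 0.1456 0.183 ] [-1.5217e+02 -6.0000e-02  7.8830e+01] w 0.0553 F [-0.3  0.5  1.2] t 4.3
[-21.48374554  41.3288923   21.09185454  61.52431433 -20.75379296
 106.43357172  75.77317058]
```

View pics/s4z.png

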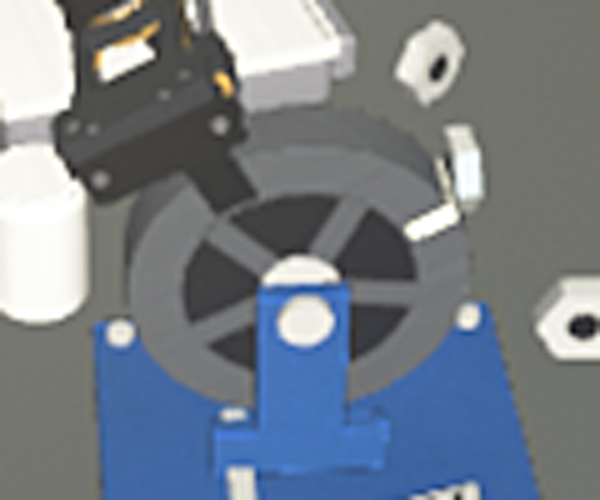

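```bash
python3 -c "
from h import *
s=grab('side')
x,z=face(s,315.8,244.0); print(x,z,np.hypot(x,z),np.degrees(np.arctan2(x,z)))
rel(Ppul(28,.12),Rpul(28));rel(Ppul(0,.13),Rpul(0));rel(Ppul(-32,.12),Rpul(-32))"
```

```text
-0.06410588311553736 0.035579407208833014 0.07331751814781305 -60.969286589059784
shift [-0.0009, 0.0018, -0.0475] turn [0.0027, -0.0007, 0.0009] | [0.6291 0.1456 0.1828] [-1.5215e+02 -6.0000e-02  7.8820e+01] w 0.0571 F [ 0.   0.4 -0.6] t 4.35
shift [-0.0009, -0.0592, -0.0424] turn [-0.486, -0.0009, 0.0007] | [0.6291 0.1456 0.1828] [-1.5215e+02 -6.0000e-02  7.8820e+01] w 0.0571 F [ 0.   0.4 -0.6] t 4.35
shift [-0.0009, -0.1023, 0.0123] turn [-1.0445, -0.0011, 0.0004] | [0.6291 0.1456 0.1828] [-1.5215e+02 -6.0000e-02  7.8820e+01] w 0.0571 F [ 0.   0.4 -0.6] t 4.35
```

>>> {"op": "send_rows", "data": {
  "steps": [
    [[0,0,-0.02],[0,0,0],0.06],
    [[0,0,-0.045],[0,0,0],0.06],
    [[0,-0.018,-0.048],[-0.11,0,0],0.06],
    [[0,-0.035,-0.05],[-0.22,0,0],0.06],
    [[0,-0.048,-0.048],[-0.33,0,0],0.06]
  ]
}}

```text
time_s: 4.77
tool_pos: [0.6112, 0.1492, 0.2452]
tool_rot: [-171.2, 0.1, 78.8]
force: [-0.1, 0.6, 1.8]
grip_width: 0.0602
```

```bash
python3 -c "
from h import *
rel(Ppul(-32,.12),Rpul(-32));rel(Ppul(-12,.13),Rpul(-12))"
```

```text
shift [-0.0009, -0.0731, 0.0371] turn [-0.7117, 0.0014, 0.0004] | [0.6112 0.1492 0.2452] [-1.7122e+02  8.0000e-02  7.8800e+01] w 0.0602 F [-0.1  0.6  1.8] t 4.77
shift [-0.001, -0.0409, 0.0064] turn [-0.3627, 0.0014, 0.0001] | [0.6112 0.1492 0.2452] [-1.7122e+02  8.0000e-02  7.8800e+01] w 0.0602 F [-0.1  0.6  1.8] t 4.77
```

>>> {"op": "send_rows", "data": {
  "steps": [
    [[-0.001,-0.012,0],[-0.11,0,0],0.06],
    [[-0.001,-0.025,0.002],[-0.22,0,0],0.06],
    [[-0.001,-0.038,0.005],[-0.33,0,0],0.06],
    [[-0.001,-0.05,0.011],[-0.44,0,0],0.06],
    [[-0.001,-0.06,0.019],[-0.55,0,0],0.06]
  ]
}}

```text
time_s: 5.18
tool_pos: [0.5479, 0.1614, 0.239]
tool_rot: [157.1, -0.4, 78.9]
force: [0.4, -1.1, -0.1]
grip_width: 0.0602
```

>>> {"op": "send_rows", "data": {
  "steps": [
    [[0,-0.01,0.01],[-0.1,0,0],0.06],
    [[0,-0.012,0.013],[-0.16,0,0],0.06],
    [[0,-0.012,0.013],[-0.16,0,0],0.06],
    [[0,-0.012,0.013],[-0.16,0,0],0.06],
    [[0,-0.012,0.013],[-0.16,0,0],0.06]
  ]
}}

```text
time_s: 5.6
tool_pos: [0.5437, 0.1612, 0.2214]
tool_rot: [148.4, -0.1, 78.7]
force: [1.1, 0.9, 0.9]
grip_width: 0.0599
```

```bash
python3 -c "
from h import *
rel(Ppul(-32,.12),Rpul(-32));rel(Ppul(-32,.07),Rpul(-32))"
```

```text
shift [0.0003, -0.0088, -0.0035] turn [-0.0072, -0.001, -0.0021] | [0.5437 0.1612 0.2214] [ 1.4841e+02 -1.1000e-01  7.8730e+01] w 0.0599 F [1.1 0.9 0.9] t 5.6
shift [0.0003, -0.0084, 0.0465] turn [-0.0072, -0.001, -0.0021] | [0.5437 0.1612 0.2214] [ 1.4841e+02 -1.1000e-01  7.8730e+01] w 0.0599 F [1.1 0.9 0.9] t 5.6
```

>>> {"op": "send_rows", "data": {
  "steps": [
    [[0,-0.0084,0.01],[-0.007,0,0],0.06],
    [[0,-0.0084,0.025],[-0.007,0,0],0.06],
    [[0,-0.0084,0.04],[-0.007,0,0],0.06],
    [[0,-0.0084,0.0465],[-0.007,0,0],0.06],
    [[0,-0.0084,0.0465],[-0.007,0,0],0.045]
  ]
}}

```text
time_s: 6.02
tool_pos: [0.5605, 0.1566, 0.1748]
tool_rot: [148.1, 0.1, 78.6]
force: [0.3, -0.5, -1.0]
grip_width: 0.0578
```

>>> {"op": "send_rows", "data": {
  "steps": [
    [[0,0,0],[0,0,0],0.03],
    [[0,0,0],[0,0,0],0.03],
    [[0,0,0],[0,0,0],0.03],
    [[0,0,0],[0,0,0],0.03],
    [[0,0,0],[0,0,0],0.03]
  ]
}}

```text
time_s: 6.43
tool_pos: [0.5596, 0.159, 0.1762]
tool_rot: [148.0, -0.1, 78.9]
force: [1.0, 1.4, 0.5]
grip_width: 0.0358
```

>>> {"op": "send_rows", "data": {
  "steps": [
    [[0,0,0],[0,0,0],0.03],
    [[0,0,0],[0,0,0],0.03],
    [[0,0,0],[0,0,0],0.03],
    [[0,0,0],[0,0,0],0.03],
    [[0,0,0],[0,0,0],0.03]
  ]
}}

```text
time_s: 6.85
tool_pos: [0.5596, 0.159, 0.1762]
tool_rot: [148.0, -0.0, 78.9]
force: [-2.3, 2.6, 5.9]
grip_width: 0.0358
```

```bash
python3 -c "
from h import *
rel(Ppul(-32,.07),Rpul(-32))"
```

```text
shift [-0.0006, 0.0016, -0.0004] turn [0.0001, -0.0011, 0.0005] | [0.5596 0.159  0.1762] [ 1.4799e+02 -4.0000e-02  7.8860e+01] w 0.0358 F [-2.3  2.6  5.9] t 6.85
```

>>> {"op": "send_rows", "data": {
  "steps": [
    [[0,0.0073,0.0004],[0.105,0,0],0.03],
    [[0,0.0146,0.0015],[0.209,0,0],0.03],
    [[0,0.0216,0.0034],[0.314,0,0],0.03],
    [[0,0.0285,0.006],[0.419,0,0],0.03],
    [[0,0.035,0.0094],[0.524,0,0],0.03]
  ]
}}

```text
time_s: 7.27
tool_pos: [0.592, 0.1527, 0.186]
tool_rot: [178.5, -0.1, 78.9]
force: [-2.8, -1.6, 0.0]
grip_width: 0.0356
```

>>> {"op": "send_rows", "data": {
  "steps": [
    [[0,0.0073,0.0004],[0.105,0,0],0.03],
    [[0,0.0146,0.0015],[0.209,0,0],0.03],
    [[0,0.0216,0.0034],[0.314,0,0],0.03],
    [[0,0.0285,0.006],[0.419,0,0],0.03],
    [[0,0.035,0.0094],[0.524,0,0],0.03]
  ]
}}

```text
time_s: 7.68
tool_pos: [0.6278, 0.1455, 0.1784]
tool_rot: [-151.5, -0.1, 78.9]
force: [1.8, 2.5, 2.4]
grip_width: 0.0359
```

>>> {"op": "send_rows", "data": {
  "steps": [
    [[0,0.0005,0],[0.01,0,0],0.03],
    [[0,0.001,0],[0.015,0,0],0.03],
    [[0,0.001,0],[0.015,0,0],0.03],
    [[0,0.001,0],[0.015,0,0],0.03],
    [[0,0.001,0],[0.015,0,0],0.03]
  ]
}}

```text
time_s: 8.1
tool_pos: [0.6266, 0.1458, 0.1754]
tool_rot: [-150.8, 0.0, 78.9]
force: [-3.7, 4.0, -14.4]
grip_width: 0.0356
```

```bash
python3 -c "
from h import *
s=grab('side','s5.png')
a=s['pixels'][190:310,230:350,::-1]; cv2.imwrite('pics/s5z.png',cv2.resize(a,None,fx=5,fy=5,interpolation=cv2.INTER_CUBIC))
rel(Ppul(28,.07),Rpul(28));print(env.get_obs()['qpos'])"
```

```text
shift [-0.0007, 0.0005, -0.0052] turn [-0.0202, 0.0011, 0.001] | [0.6264 0.1458 0.1755] [-1.5084e+02  3.0000e-02  7.8880e+01] w 0.0356 F [ -4.6   2.8 -14.3] t 8.15
[-22.32259216  42.57233758  23.03476588  61.36336216 -22.19710724
 107.27387985  76.67914805]
```

View pics/s5z.png

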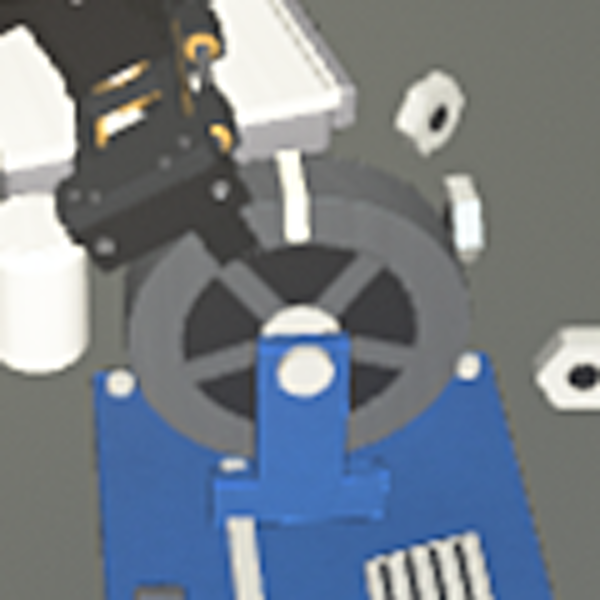

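```bash
python3 -c "
from h import *
s=grab('side')
f=lambda u,v:(u/5+230-.4,v/5+190-.4)
for p in((293,197),(298,240),(296,219)): print(np.round(face(s,*f(*p)),4))
print('hub',np.round(face(s,*f(305,370),.073),4), np.round(face(s,*f(300,330),.03),4))
t=grab('top'); a=t['pixels'][160:260,150:270,::-1]; cv2.imwrite('pics/t5z.png',cv2.resize(a,None,fx=5,fy=5,interpolation=cv2.INTER_CUBIC))
for y in(-.018,.018):print(proj(t,AX+YH*y+ZH*.085), proj(s,AX+YH*y+ZH*.085))
"
```

```text
[0.0042 0.0848]
[0.0011 0.059 ]
[0.0024 0.0717]
hub [0.0029 0.0257] [0.0002 0.0132]
(np.float64(224.82404585900628), np.float64(208.46164588185187)) (np.float64(288.3219576519207), np.float64(219.78346458390035))
(np.float64(212.63973881090476), np.float64(205.86582184343385)) (np.float64(289.96504912861826), np.float64(228.85336214135654))
```

View pics/t5z.png

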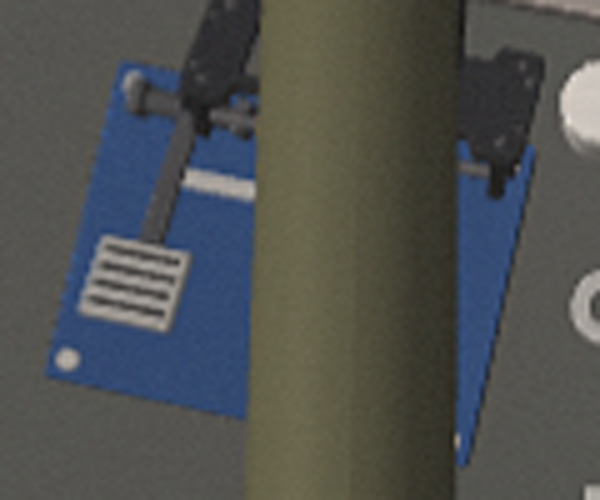

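>>> {"op": "send_rows", "data": {
  "steps": [
    [[0,-0.001,-0.001],[-0.01,0,0],0.03],
    [[0,-0.0015,-0.002],[-0.02,0,0],0.03],
    [[0,-0.0015,-0.002],[-0.02,0,0],0.037],
    [[0,-0.0015,-0.002],[-0.02,0,0],0.04],
    [[0,-0.0015,-0.002],[-0.02,0,0],0.06]
  ]
}}

```text
time_s: 8.67
tool_pos: [0.6285, 0.144, 0.1822]
tool_rot: [-152.4, 0.0, 78.8]
force: [0.3, -0.1, 0.9]
grip_width: 0.0413
```

>>> {"op": "send_rows", "data": {
  "steps": [
    [[0,0,0],[0,0,0],0.065],
    [[0,0,0],[0,0,0],0.065],
    [[0,0,-0.015],[0,0,0],0.065],
    [[0,0,-0.045],[0,0,0],0.065],
    [[0,0,-0.08],[0,0,0],0.065]
  ]
}}

```text
time_s: 9.08
tool_pos: [0.6643, 0.1374, 0.2505]
tool_rot: [-152.0, 0.1, 78.8]
force: [0.3, 0.7, 1.2]
grip_width: 0.0635
```

```bash
python3 -c "
from h import *
s=grab('side','s6.png')
a=s['pixels'][190:310,230:350,::-1]; cv2.imwrite('pics/s6z.png',cv2.resize(a,None,fx=5,fy=5,interpolation=cv2.INTER_CUBIC))
rel(Ppul(0,.18),Rpul(0))
t=grab('top'); a=t['pixels'][160:260,150:270,::-1]; cv2.imwrite('pics/t6z.png',cv2.resize(a,None,fx=5,fy=5,interpolation=cv2.INTER_CUBIC))
"
```

```text
shift [0.0009, -0.0835, -0.0026] turn [-0.4763, -0.0004, -0.0004] | [0.6684 0.136  0.2575] [-1.5271e+02 -1.0000e-02  7.8770e+01] w 0.0639 F [-2.8 -0.7  4.3] t 9.13
```

View pics/s6z.png

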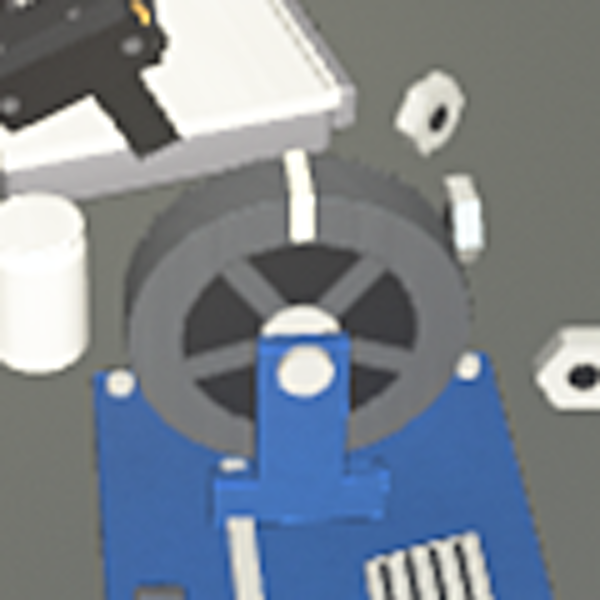

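View pics/t6z.png

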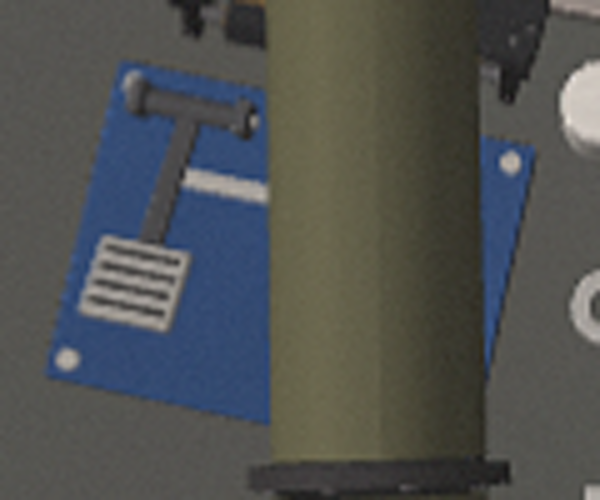

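```bash
python3 -c "
from h import *
PAD=np.array([.5776,.3039,.0657])
s=grab('side')
f=lambda u,v:(u/5+230-.4,v/5+190-.4)
for p in((299,197),(302,240)): print(np.round(face(s,*f(*p)),4))
rel(PAD+[0,0,.22],Rpul(0));rel(PAD+[0,0,.2],Rdown(-11.2)); print((PAD-AX)@XH,(PAD-AX)@YH)"
```

```text
[0.0013 0.0846]
[-0.0008  0.0589]
shift [0.1472, -0.1219, 0.0268] turn [-0.4789, -0.0003, -0.0008] | [0.6671 0.136  0.2533] [-1.5256e+02 -1.0000e-02  7.8750e+01] w 0.0645 F [ 0.5  0.  -1.7] t 9.23
shift [0.1472, -0.1127, 0.0446] turn [-0.3757, 0.3752, 1.5372] | [0.6671 0.136  0.2533] [-1.5256e+02 -1.0000e-02  7.8750e+01] w 0.0645 F [ 0.5  0.  -1.7] t 9.23
-0.048728962315308 0.14621989683922396
```

>>> {"op": "send_rows", "data": {
  "steps": [
    [[0.02,-0.01,-0.025],[-0.1,0,0],0.05],
    [[0.05,-0.03,-0.025],[-0.2,0,0],0.02],
    [[0.08,-0.06,-0.01],[-0.3,0,0],0],
    [[0.11,-0.09,0.01],[-0.4,0,0],0],
    [[0.145,-0.115,0.025],[-0.479,0,0],0]
  ]
}}

```text
time_s: 9.65
tool_pos: [0.5858, 0.2914, 0.2825]
tool_rot: [-179.8, -0.1, 78.8]
force: [1.1, 0.5, 1.3]
grip_width: 0.0398
```

>>> {"op": "send_rows", "data": {
  "steps": [
    [[0,0,0],[0,0,0.12],0],
    [[0,0,0],[0,0,0.24],0],
    [[0,0,0],[0,0,0.36],0],
    [[0,0,0],[0,0,0.48],0],
    [[0,0,0],[0,0,0.6],0]
  ]
}}

```text
time_s: 10.07
tool_pos: [0.5872, 0.2906, 0.2816]
tool_rot: [-179.7, 0.3, 44.1]
force: [0.2, 0.1, -0.2]
grip_width: 0.0062
```

>>> {"op": "send_rows", "data": {
  "steps": [
    [[0,0,0],[0,0,0.12],0],
    [[0,0,0],[0,0,0.24],0],
    [[0,0,0],[0,0,0.36],0],
    [[0,0,0],[0,0,0.48],0],
    [[0,0,0],[0,0,0.6],0]
  ]
}}

```text
time_s: 10.48
tool_pos: [0.5875, 0.2904, 0.2814]
tool_rot: [-179.9, 0.5, 9.7]
force: [0.4, 0.3, -0.3]
grip_width: 0.0006
```

```bash
python3 -c "
from h import *
PAD=np.array([.5776,.3039,.0657])
s=grab('side','s7.png');grab('top','t7.png')
rel(PAD-XH*.005+[0,0,.03],Rdown(-11.2));print(env.get_obs()['qpos'])"
```

```text
shift [-0.0107, -0.0166, 0.1858] turn [0.0004, 0.008, 0.3702] | [0.5876 0.2904 0.2814] [-179.94    0.45   10.01] w 0.0003 F [-0.6  0.8  0.5] t 10.58
[-54.23374987  20.23294299  34.59703833  77.73358472 -11.50106431
  85.9119808  -10.39320666]
```

View pics/s7.png

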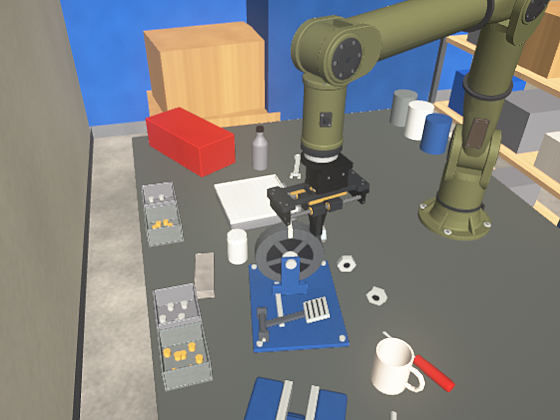

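View pics/t7.png

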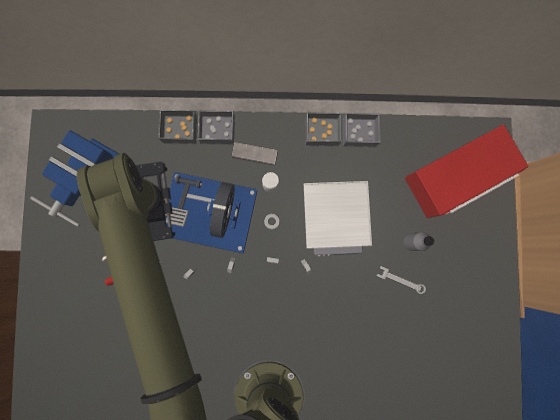

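>>> {"op": "send_rows", "data": {
  "steps": [
    [[-0.005,-0.008,0.02],[0,0.008,0.12],0],
    [[-0.0107,-0.0166,0.05],[0,0.008,0.24],0],
    [[-0.0107,-0.0166,0.085],[0,0.008,0.37],0],
    [[-0.0107,-0.0166,0.12],[0,0.008,0.37],0],
    [[-0.0107,-0.0166,0.14],[0,0.008,0.37],0]
  ]
}}

```text
time_s: 11.0
tool_pos: [0.571, 0.3046, 0.1378]
tool_rot: [179.8, 0.2, -10.9]
force: [-1.2, 0.0, 0.1]
grip_width: 0.0005
```

```bash
python3 -c "
from h import *
PAD=np.array([.5776,.3039,.0657])
s=grab('side','s8.png');a=s['pixels'][190:360,230:400,::-1]; cv2.imwrite('pics/s8z.png',cv2.resize(a,None,fx=3.5,fy=3.5,interpolation=cv2.INTER_CUBIC))
rel(PAD-XH*.005+[0,0,.01],Rdown(-11.2))"
```

```text
shift [0.0034, -0.0022, 0.0589] turn [0.007, 0.0068, 0.0049] | [0.5694 0.3037 0.1346] [179.6    0.39 -10.92] w 0.0005 F [-1.8 -1.1 -3.6] t 11.05
```

View pics/s8z.png

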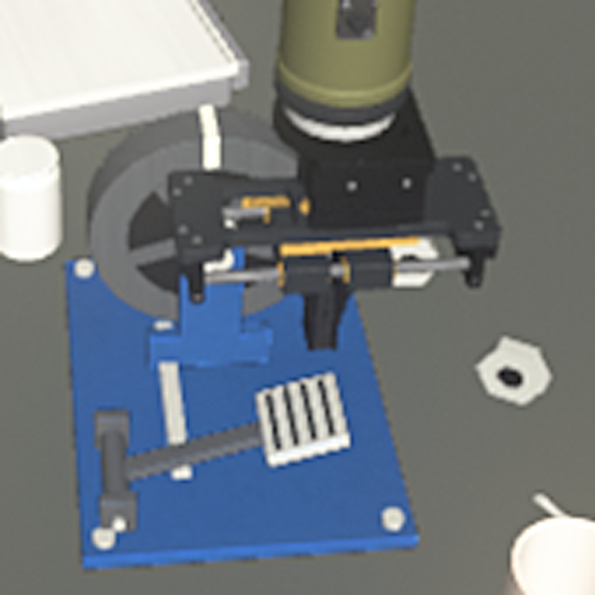

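Clear of the upright. Descend to just above the pad, then press.

>>> {"op": "send_rows", "data": {
  "steps": [
    [[0.002,-0.002,0.02],[0,0,0],0],
    [[0.002,-0.002,0.04],[0,0,0],0],
    [[0.002,-0.002,0.055],[0,0,0],0],
    [[0.002,-0.002,0.065],[0,0,0],0],
    [[0.002,-0.002,0.07],[0,0,0],0]
  ]
}}

```text
time_s: 11.47
tool_pos: [0.5756, 0.3067, 0.0716]
tool_rot: [180.0, 0.0, -11.1]
force: [-1.7, -0.1, 2.7]
grip_width: 0.0001
```

>>> {"op": "send_rows", "data": {
  "steps": [
    [[-0.001,0,0.005],[0,0,0],0],
    [[-0.002,0,0.011],[0,0,0],0],
    [[-0.003,0,0.017],[0,0,0],0],
    [[-0.004,0,0.023],[0,0,0],0],
    [[-0.005,0,0.028],[0,0,0],0]
  ]
}}

```text
time_s: 11.88
tool_pos: [0.5715, 0.3084, 0.0445]
tool_rot: [-179.9, -0.1, -11.1]
force: [-2.9, -0.8, 5.7]
grip_width: 0.0003
```

```bash
python3 -c "
from h import *
s=grab('side','s9.png');a=s['pixels'][190:360,230:400,::-1]; cv2.imwrite('pics/s9z.png',cv2.resize(a,None,fx=3.5,fy=3.5,interpolation=cv2.INTER_CUBIC))
rel([0,0,0],Rdown(-11.2))"
```

```text
shift [-0.5011, 0.4129, 0.0422] turn [-0.0012, -0.0016, 0.0014] | [0.5713 0.3085 0.0435] [-1.7993e+02 -9.0000e-02 -1.1120e+01] w 0.0002 F [-0.5  0.3  3.8] t 11.93
```

View pics/s9z.png

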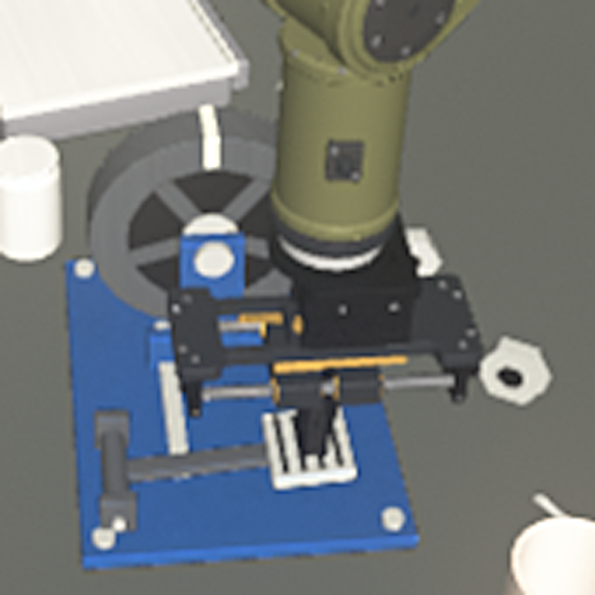

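>>> {"op": "send_rows", "data": {
  "steps": [
    [[0,0,0.004],[0,0,0],0],
    [[0,0,0.008],[0,0,0],0],
    [[0,0,0.012],[0,0,0],0],
    [[0,0,0.014],[0,0,0],0],
    [[0,0,0.015],[0,0,0],0]
  ]
}}

```text
time_s: 12.35
tool_pos: [0.5705, 0.3088, 0.0318]
tool_rot: [-179.9, 0.1, -11.1]
force: [-11.0, -3.2, 22.8]
grip_width: 0.0007
```

>>> {"op": "send_rows", "data": {
  "steps": [
    [[0,0,0.001],[0,0,0],0],
    [[0,0,0.002],[0,0,0],0],
    [[0,0,0.002],[0,0,0],0],
    [[0,0,0.002],[0,0,0],0],
    [[0,0,0.002],[0,0,0],0]
  ]
}}

```text
time_s: 12.77
tool_pos: [0.5706, 0.3088, 0.0316]
tool_rot: [-179.9, 0.1, -11.1]
force: [-12.9, -3.6, 27.5]
grip_width: 0.0001
```

>>> {"op": "send_rows", "data": {
  "steps": [
    [[0,0,-0.01],[0,0,0],0],
    [[0,0,-0.02],[0,0,0],0],
    [[0,0,-0.035],[0,0,0],0],
    [[0,0,-0.055],[0,0,0],0],
    [[0,0,-0.085],[0,0,0],0]
  ]
}}

```text
time_s: 13.18
tool_pos: [0.5702, 0.3069, 0.1107]
tool_rot: [179.8, 0.0, -11.2]
force: [-0.4, 0.3, -0.6]
grip_width: 0.0004
```

>>> {"op": "send_rows", "data": {
  "steps": [
    [[0,0,-0.03],[0,0,0],0.04],
    [[0,0,-0.06],[0,0,0],0.04],
    [[-0.02,0.02,-0.09],[0,0,0],0.04],
    [[-0.04,0.04,-0.1],[0,0,0],0.04],
    [[-0.06,0.06,-0.1],[0,0,0],0.04]
  ]
}}

```text
time_s: 13.6
tool_pos: [0.5024, 0.2605, 0.215]
tool_rot: [-179.8, -0.4, -11.2]
force: [1.1, -1.1, -0.2]
grip_width: 0.0259
```

Run:
```python
from h import *
s=grab('side','s10.png');t=grab('top','t10.png')
a=s['pixels'][170:360,210:400,::-1]; cv2.imwrite('pics/s10z.png',cv2.resize(a,None,fx=3.15,fy=3.15,interpolation=cv2.INTER_CUBIC))
a=t['pixels'][200:300,150:350,::-1]; cv2.imwrite('pics/t10z.png',cv2.resize(a,None,fx=4,fy=4,interpolation=cv2.INTER_CUBIC))
print(env.get_obs()['tool_pos'],env.get_obs()['qpos'])
```

```text
[0.49865485 0.25808708 0.21243365] [-64.29195743   8.7189869   38.11671249  98.0673425   -5.66091792
  75.10659098 -36.28127044]
```

View pics/s10z.png

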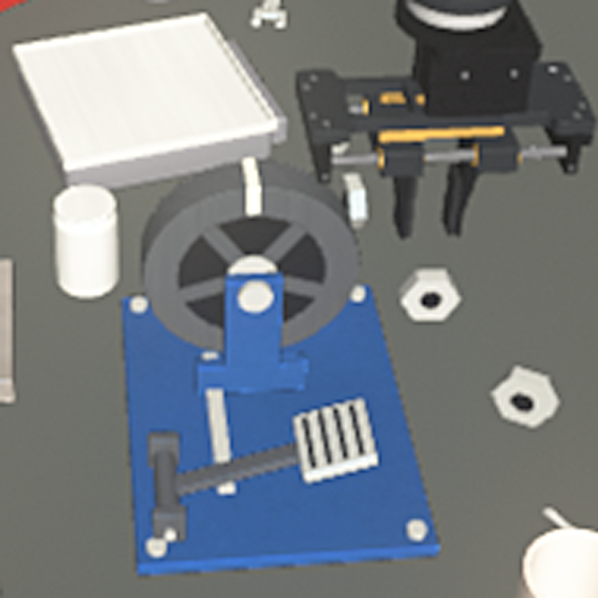

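View pics/t10z.png

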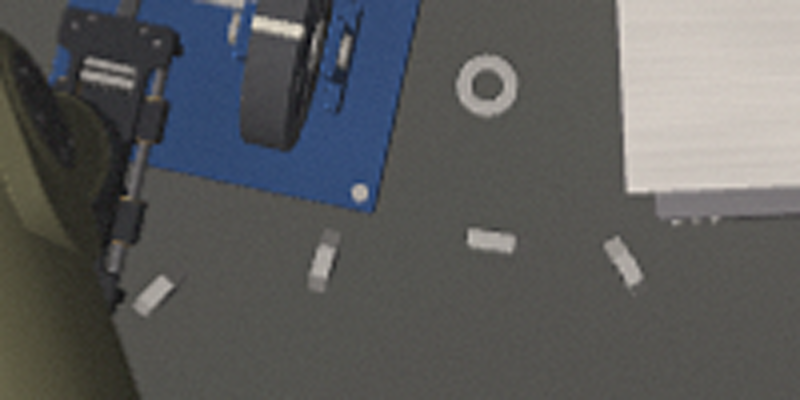

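```bash
cat > w.py <<'E'
from h import *
def wts(t,rois,th=105,z=.044):
    g=cv2.cvtColor(t['pixels'],cv2.COLOR_RGB2GRAY).astype(float); out=[]
    for (u,v) in rois:
        r=9; a=g[v-r:v+r+1,u-r:u+r+1]; bg=np.median(a)
        m=((a-bg)>25).astype(np.uint8); n,l,st,ce=cv2.connectedComponentsWithStats(m)
        k=1+np.argmax(st[1:,4]); m=(l==k); w=(a-bg)*m
        yy,xx=np.mgrid[-r:r+1,-r:r+1]; W=w.sum(); cu=(w*xx).sum()/W+u; cv=(w*yy).sum()/W+v
        pts=np.argwhere(m)[:,::-1]+[u-r,v-r]; P=np.array([plane(t,*p,z)[:2] for p in pts.astype(float)]); ww=w[m]
        c=(P*ww[:,None]).sum(0)/W; D=P-c; C=(D*ww[:,None]).T@D/W; e,V=np.linalg.eigh(C)
        n=V[:,0]; ang=np.degrees(np.arctan2(n[1],n[0]))
        print('px',round(cu,1),round(cv,1),'xy',c.round(4),'normal',round((ang+90)%180-90,1),'sizes',(np.sqrt(12*e)).round(3),'r',round(np.hypot(*c),3))
        out.append((c,ang))
    return out
E
python3 - <<'E'
from w import *
t=grab('top');s=grab('side')
o=wts(t,[(188,273),(231,265),(273,260),(306,265)])
for c,a in o:
    print('exp side top centre',np.round(proj(s,[*c,.044]),1),'mid',np.round(proj(s,[*c,.022]),1))
E
python3 - <<'E'
import cv2
a=cv2.imread('pics/s10.png'); 
cv2.imwrite('pics/s10w.png',cv2.resize(a[200:320,300:400],None,fx=6,fy=6,interpolation=cv2.INTER_CUBIC)[:600])
E
```

```text
px 187.9 273.2 xy [0.398  0.2647] normal 47.6 sizes [0.014 0.033] r 0.478
px 230.0 265.7 xy [0.424  0.1296] normal 75.6 sizes [0.013 0.032] r 0.443
px 272.2 259.7 xy [ 0.4451 -0.0062] normal -8.0 sizes [0.014 0.038] r 0.445
px 305.7 265.2 xy [ 0.4289 -0.1148] normal -56.6 sizes [0.014 0.039] r 0.444
exp side top centre [377.7 289.5] mid [376.5 295.8]
exp side top centre [346.6 256.9] mid [345.8 263.1]
exp side top centre [321.4 228.6] mid [320.9 234.6]
exp side top centre [313.9 207.2] mid [313.5 213. ]
```

View pics/s10w.png

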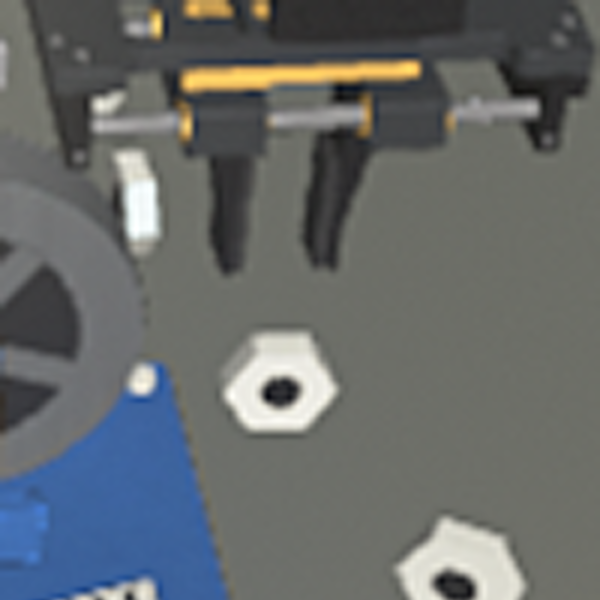

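```bash
python3 -c "
from h import *
rel([.398,.2647,.12],Rdown(47.6))"
```

```text
shift [-0.1016, 0.0162, 0.0921] turn [-0.0013, -0.0025, -1.0253] | [0.5007 0.2608 0.2123] [-1.7987e+02 -9.0000e-02 -1.1150e+01] w 0.0373 F [-0.4 -0.4 -0.5] t 13.8
```

>>> {"op": "send_rows", "data": {
  "steps": [
    [[-0.03,0,0],[0,0,-0.12],0.05],
    [[-0.06,0.005,0.02],[0,0,-0.24],0.05],
    [[-0.09,0.01,0.04],[0,0,-0.36],0.05],
    [[-0.1015,0.016,0.06],[0,0,-0.48],0.05],
    [[-0.1015,0.016,0.08],[0,0,-0.6],0.05]
  ]
}}

```text
time_s: 14.22
tool_pos: [0.3957, 0.2656, 0.1307]
tool_rot: [-180.0, -0.0, 23.8]
force: [-0.0, 0.6, 0.7]
grip_width: 0.0496
```

>>> {"op": "send_rows", "data": {
  "steps": [
    [[0,0,0],[0,0,-0.12],0.05],
    [[0,0,0],[0,0,-0.24],0.05],
    [[0,0,0],[0,0,-0.36],0.05],
    [[0,0,0],[0,0,-0.425],0.05],
    [[0,0,0],[0,0,-0.425],0.05]
  ]
}}

```text
time_s: 14.63
tool_pos: [0.399, 0.2651, 0.1317]
tool_rot: [179.9, -0.0, 47.7]
force: [0.3, -0.3, 0.2]
grip_width: 0.0501
```

```bash
python3 -c "
from h import *
s=grab('side','s11.png');a=s['pixels'][190:360,280:450,::-1]; cv2.imwrite('pics/s11z.png',cv2.resize(a,None,fx=3.5,fy=3.5,interpolation=cv2.INTER_CUBIC))
rel([.398,.2647,.012],Rdown(47.6))"
```

```text
shift [-0.001, -0.0006, 0.1197] turn [0.0018, -0.0009, -0.0021] | [0.3989 0.2651 0.1317] [ 1.799e+02 -5.000e-02  4.748e+01] w 0.0501 F [-0.6 -0.5 -0.6] t 14.68
```

View pics/s11z.png

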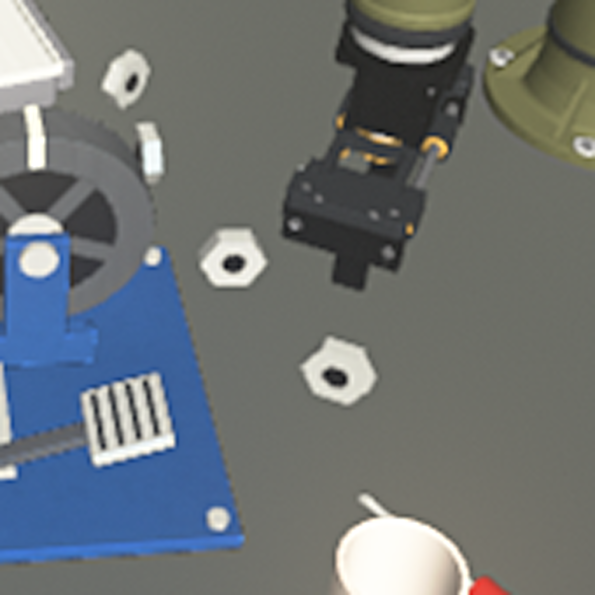

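>>> {"op": "send_rows", "data": {
  "steps": [
    [[0,0,0.03],[0,0,0],0.05],
    [[0,0,0.06],[0,0,0],0.05],
    [[-0.001,0,0.09],[0,0,0],0.05],
    [[-0.001,0,0.11],[0,0,0],0.05],
    [[-0.001,0,0.12],[0,0,0],0.05]
  ]
}}

```text
time_s: 15.1
tool_pos: [0.3965, 0.2627, 0.0092]
tool_rot: [179.9, 0.2, 47.5]
force: [-0.0, -0.2, -0.1]
grip_width: 0.0502
```

>>> {"op": "send_rows", "data": {
  "steps": [
    [[0,0,0],[0,0,0],0.005],
    [[0,0,0],[0,0,0],0.005],
    [[0,0,0],[0,0,0],0.005],
    [[0,0,0],[0,0,0],0.005],
    [[0,0,0],[0,0,0],0.005]
  ],
  "grip_force": 25
}}

```text
time_s: 15.52
tool_pos: [0.3986, 0.2648, 0.0134]
tool_rot: [180.0, -0.2, 47.6]
force: [0.2, -0.4, 0.3]
grip_width: 0.0245
```

```bash
python3 -c "
from h import *
rel([.398,.2647,.012],Rdown(47.6))"
```

```text
shift [-0.0004, -0.0004, 0.0014] turn [0.0005, -0.0039, -0.0007] | [0.3986 0.2648 0.0134] [179.97  -0.22  47.56] w 0.0245 F [ 0.2 -0.4  0.3] t 15.52
```

>>> {"op": "send_rows", "data": {
  "steps": [
    [[0,0,0],[0,0,0],0.005],
    [[0,0,0],[0,0,0],0.005],
    [[0,0,0],[0,0,0],0.005],
    [[0,0,0],[0,0,0],0.005],
    [[0,0,0],[0,0,0],0.005]
  ]
}}

```text
time_s: 15.93
tool_pos: [0.398, 0.2644, 0.0129]
tool_rot: [180.0, -0.1, 47.6]
force: [-1.3, -1.3, 6.3]
grip_width: 0.0141
```

>>> {"op": "send_rows", "data": {
  "steps": [
    [[0,0,-0.02],[0,0,0],0.005],
    [[0,0,-0.05],[0,0,0],0.005],
    [[0,0,-0.08],[0,0,0],0.005],
    [[0,0,-0.1],[0,0,0],0.005],
    [[0,0,-0.1],[0,0,0],0.005]
  ]
}}

```text
time_s: 16.35
tool_pos: [0.3998, 0.2657, 0.116]
tool_rot: [180.0, -0.5, 47.6]
force: [1.1, -0.1, -2.5]
grip_width: 0.0142
```

```bash
cat >> h.py <<'E'
PAN=np.array([.595,-.215,.047]); PY=2.7
def pan(x,y,h): 
    a=np.radians(PY); return PAN+[x*np.cos(a)-y*np.sin(a),x*np.sin(a)+y*np.cos(a),h]
E
python3 -c "
from h import *
s=grab('side','s12.png')
rel(pan(.02,-.05,.07),Rdown(PY)); print(env.get_obs()['qpos'])"
```

```text
shift [-0.2428, 0.5183, -0.0045] turn [-0.002, -0.0053, 0.7832] | [0.3986 0.2649 0.1138] [179.99  -0.32  47.58] w 0.0138 F [-0.2 -0.1 -1.9] t 16.4
[-69.66452295   1.66286144  33.68849766 115.85581408  -1.09781564
  62.45196012  12.09215409]
```

View pics/s12.png

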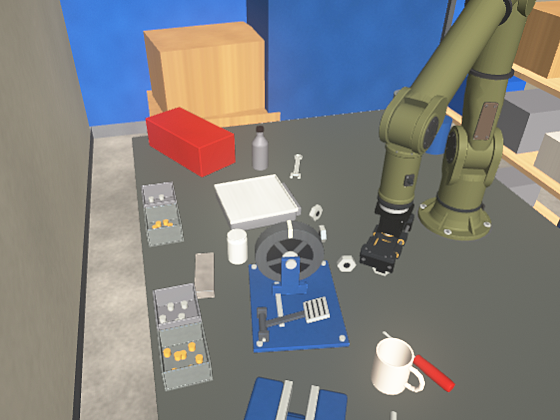

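>>> {"op": "send_rows", "data": {
  "steps": [
    [[-0.015,0.018,-0.02],[0,0,0],0.005],
    [[-0.035,0.04,-0.04],[0,0,0],0.005],
    [[-0.055,0.065,-0.05],[0,0,0],0.005],
    [[-0.075,0.09,-0.05],[0,0,0],0.005],
    [[-0.094,0.113,-0.05],[0,0,0],0.005]
  ]
}}

```text
time_s: 16.82
tool_pos: [0.4169, 0.1164, 0.161]
tool_rot: [180.0, 0.0, 47.6]
force: [1.3, 0.0, -1.0]
grip_width: 0.0138
```

>>> {"op": "send_rows", "data": {
  "steps": [
    [[-0.015,0.022,0],[0,0,0.1],0.005],
    [[-0.03,0.045,0],[0,0,0.2],0.005],
    [[-0.05,0.07,0],[0,0,0.3],0.005],
    [[-0.07,0.1,0],[0,0,0.4],0.005],
    [[-0.09,0.145,0],[0,0,0.5],0.005]
  ]
}}

```text
time_s: 17.23
tool_pos: [0.4584, -0.0395, 0.1601]
tool_rot: [-179.9, 0.1, 18.8]
force: [1.0, 0.2, -1.5]
grip_width: 0.0139
```

```bash
python3 -c "
from h import *
rel(pan(.02,-.05,.07),Rdown(PY))"
```

```text
shift [0.0782, 0.2638, 0.0423] turn [-0.0023, 0.0019, 0.2806] | [ 0.4584 -0.0395  0.1601] [-1.7985e+02  9.0000e-02  1.8780e+01] w 0.0139 F [ 1.   0.2 -1.5] t 17.23
```

>>> {"op": "send_rows", "data": {
  "steps": [
    [[0.012,0.035,0],[0,0,0.07],0.005],
    [[0.022,0.072,0],[0,0,0.14],0.005],
    [[0.033,0.11,0],[0,0,0.21],0.005],
    [[0.045,0.15,0],[0,0,0.28],0.005],
    [[0.055,0.185,0],[0,0,0.28],0.005]
  ]
}}

```text
time_s: 17.65
tool_pos: [0.5731, -0.1976, 0.1592]
tool_rot: [179.9, 0.1, 2.8]
force: [0.1, 1.6, -1.1]
grip_width: 0.0137
```

```bash
python3 -c "
from h import *
rel(pan(.02,-.05,.05),Rdown(PY))"
```

```text
shift [0.0411, 0.0684, 0.0622] turn [0.0009, 0.0024, 0.001] | [ 0.5731 -0.1976  0.1592] [1.7995e+02 1.4000e-01 2.7600e+00] w 0.0137 F [ 0.1  1.6 -1.1] t 17.65
```

>>> {"op": "send_rows", "data": {
  "steps": [
    [[0.012,0.02,0],[0,0,0],0.005],
    [[0.024,0.04,0.01],[0,0,0],0.005],
    [[0.036,0.06,0.03],[0,0,0],0.005],
    [[0.041,0.068,0.05],[0,0,0],0.005],
    [[0.041,0.068,0.062],[0,0,0],0.005]
  ]
}}

```text
time_s: 18.07
tool_pos: [0.6151, -0.2644, 0.0953]
tool_rot: [180.0, 0.3, 2.7]
force: [-0.7, 1.0, -1.9]
grip_width: 0.014
```

```bash
python3 -c "
from h import *
s=grab('side','s13.png');a=s['pixels'][150:250,200:340,::-1]; cv2.imwrite('pics/s13z.png',cv2.resize(a,None,fx=5,fy=5,interpolation=cv2.INTER_CUBIC))
t=grab('top','t13.png')
rel(pan(.02,-.05,.013),Rdown(PY))"
```

```text
shift [0.0032, 0.0033, 0.0355] turn [-0.0029, 0.0064, 0.002] | [ 0.6142 -0.261   0.0955] [-179.84    0.36    2.81] w 0.0136 F [-1.   0.4 -1.6] t 18.17
```

View pics/s13z.png

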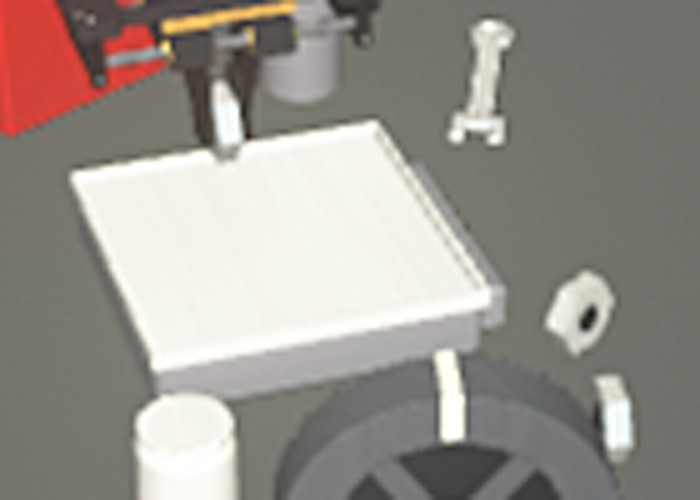

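View pics/t13.png

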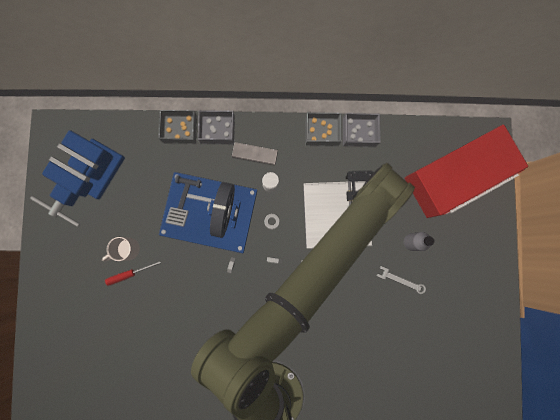

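>>> {"op": "send_rows", "data": {
  "steps": [
    [[0.003,0.003,0.012],[0,0.006,0],0.005],
    [[0.003,0.003,0.022],[0,0.006,0],0.005],
    [[0.003,0.003,0.029],[0,0.006,0],0.005],
    [[0.003,0.003,0.033],[0,0.006,0],0.005],
    [[0.003,0.003,0.034],[0,0.006,0],0.005]
  ]
}}

```text
time_s: 18.58
tool_pos: [0.6201, -0.264, 0.0655]
tool_rot: [-179.9, -0.4, 2.9]
force: [-0.2, 0.3, -1.4]
grip_width: 0.0139
```

>>> {"op": "send_rows", "data": {
  "steps": [
    [[0,0,0.001],[0,0,0],0.005],
    [[0,0,0.002],[0,0,0],0.005],
    [[0,0,0.002],[0,0,0],0.005],
    [[0,0,0.002],[0,0,0],0.005],
    [[0,0,0.002],[0,0,0],0.005]
  ]
}}

```text
time_s: 19.0
tool_pos: [0.6206, -0.265, 0.0646]
tool_rot: [-180.0, -0.5, 2.9]
force: [-0.2, -0.6, -1.2]
grip_width: 0.0139
```

>>> {"op": "send_rows", "data": {
  "steps": [
    [[0,0,0.002],[0,0.005,0],0.005],
    [[0,0,0.004],[0,0.005,0],0.005],
    [[0,0,0.005],[0,0.005,0],0.005],
    [[0,0,0.005],[0,0.005,0],0.005],
    [[0,0,0.005],[0,0.005,0],0.005]
  ]
}}

```text
time_s: 19.42
tool_pos: [0.6204, -0.2649, 0.0591]
tool_rot: [-180.0, -0.7, 2.9]
force: [-0.4, 0.1, -1.3]
grip_width: 0.014
```

>>> {"op": "send_rows", "data": {
  "steps": [
    [[0,0,0.001],[0,-0.012,0],0.005],
    [[0,0,0.002],[0,-0.012,0],0.005],
    [[0,0,0.002],[0,-0.012,0],0.005],
    [[0,0,0.002],[0,-0.012,0],0.005],
    [[0,0,0.002],[0,-0.012,0],0.005]
  ]
}}

```text
time_s: 19.83
tool_pos: [0.6203, -0.2651, 0.0589]
tool_rot: [-179.9, 0.0, 2.9]
force: [-4.4, 2.4, 9.5]
grip_width: 0.0139
```

>>> {"op": "send_rows", "data": {
  "steps": [
    [[0,0,0.001],[0,0,0],0.005],
    [[0,0,0.002],[0,0,0],0.005],
    [[0,0,0.002],[0,0,0],0.005],
    [[0,0,0.002],[0,0,0],0.005],
    [[0,0,0.002],[0,0,0],0.005]
  ]
}}

```text
time_s: 20.25
tool_pos: [0.6204, -0.2652, 0.0589]
tool_rot: [-179.9, -0.0, 2.9]
force: [-7.7, 3.7, 18.6]
grip_width: 0.014
```

```bash
python3 -c "
from h import *
s=grab('side','s14.png');a=s['pixels'][150:250,200:340,::-1]; cv2.imwrite('pics/s14z.png',cv2.resize(a,None,fx=5,fy=5,interpolation=cv2.INTER_CUBIC))
rel(pan(.02,-.05,.013),Rdown(PY))"
```

```text
shift [-0.003, -0.0013, -0.0011] turn [-0.0018, -0.0004, 0.0032] | [ 0.6204 -0.2652  0.0589] [-1.799e+02 -2.000e-02  2.880e+00] w 0.0141 F [-6.9  5.1 19. ] t 20.3
```

View pics/s14z.png

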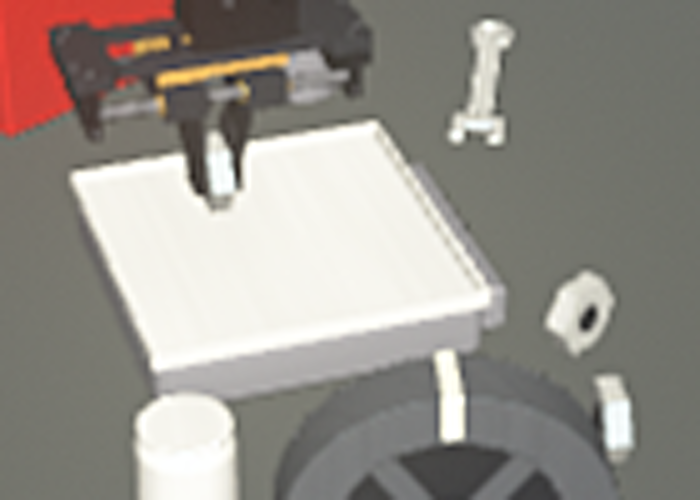

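>>> {"op": "send_rows", "data": {
  "steps": [
    [[0,0,-0.002],[0,0,0],0.014],
    [[0,0,-0.003],[0,0,0],0.02],
    [[0,0,-0.003],[0,0,0],0.03],
    [[0,0,-0.003],[0,0,0],0.035],
    [[0,0,-0.003],[0,0,0],0.035]
  ]
}}

```text
time_s: 20.72
tool_pos: [0.6205, -0.2648, 0.0578]
tool_rot: [-180.0, 0.0, 2.9]
force: [0.2, -0.5, -0.5]
grip_width: 0.0309
```

>>> {"op": "send_rows", "data": {
  "steps": [
    [[0,0,0],[0,0,0],0.035],
    [[0,0,-0.005],[0,0,0],0.035],
    [[0,0,-0.01],[0,0,0],0.04],
    [[0,0,-0.014],[0,0,0],0.07],
    [[0,0,-0.014],[0,0,0],0.07]
  ]
}}

```text
time_s: 21.13
tool_pos: [0.6212, -0.2655, 0.0737]
tool_rot: [180.0, -0.1, 2.9]
force: [-0.4, 0.2, 1.2]
grip_width: 0.0461
```

>>> {"op": "send_rows", "data": {
  "steps": [
    [[0.005,0,0],[0,0,0],0.07],
    [[0.015,0,0],[0,0,0],0.07],
    [[0.026,0,0],[0,0,0],0.07],
    [[0.034,0,0],[0,0,0],0.07],
    [[0.04,0,0],[0,0,0],0.07]
  ]
}}

```text
time_s: 21.55
tool_pos: [0.6615, -0.2624, 0.072]
tool_rot: [-180.0, -0.0, 2.9]
force: [-0.2, -0.5, -0.4]
grip_width: 0.0689
```

```bash
python3 -c "
from h import *
s=grab('side','s15.png');a=s['pixels'][150:250,200:340,::-1]; cv2.imwrite('pics/s15z.png',cv2.resize(a,None,fx=5,fy=5,interpolation=cv2.INTER_CUBIC))
rel(pan(.02,-.05,.013),Rdown(PY))"
```

```text
shift [-0.045, -0.0005, 0.0119] turn [-0.0, -0.0011, 0.0047] | [ 0.6623 -0.2622  0.0719] [-1.80e+02 -6.00e-02  2.97e+00] w 0.0693 F [0.7 0.7 0.2] t 21.6
```

View pics/s15z.png

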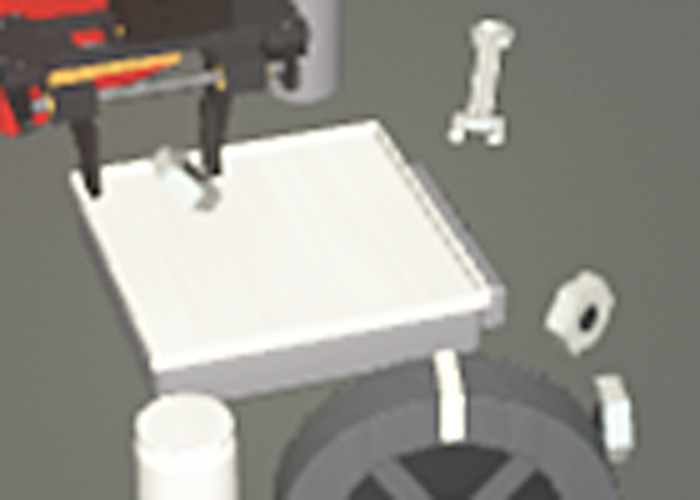

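>>> {"op": "send_rows", "data": {
  "steps": [
    [[0.003,0,0],[0,0,0],0.07],
    [[0.005,0,0],[0,0,0],0.07],
    [[0.005,0,0],[0,0,0],0.07],
    [[0.005,0,-0.02],[0,0,0],0.07],
    [[0,0,-0.05],[0,0,0],0.07]
  ]
}}

```text
time_s: 22.02
tool_pos: [0.6588, -0.2613, 0.1192]
tool_rot: [-179.8, 0.3, 2.9]
force: [0.3, 1.6, 0.2]
grip_width: 0.0698
```

```bash
python3 -c "
from h import *
s=grab('side','s16.png');a=s['pixels'][150:250,200:340,::-1]; cv2.imwrite('pics/s16z.png',cv2.resize(a,None,fx=5,fy=5,interpolation=cv2.INTER_CUBIC))
rel([.424,.1296,.16],Rdown(75.6))"
```

```text
shift [-0.2171, -0.4053, -0.0334] turn [0.0046, -0.0028, -1.2699] | [ 0.6611 -0.2645  0.1284] [179.89  -0.27   2.84] w 0.0699 F [ 1.5 -2.3  4.9] t 22.07
```

View pics/s16z.png

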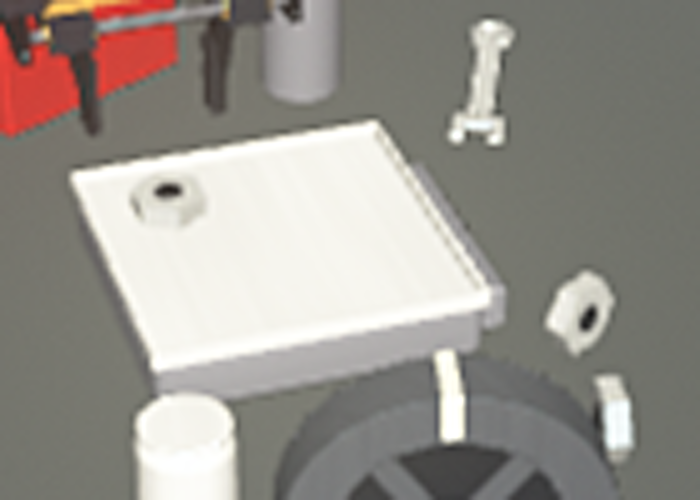

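```bash
python3 -c "
from w import *
s=grab('side'); p=plane(s,233.2,187.6,.061); d=p-PAN; print(p,d)
t=grab('top','t16.png')
o=wts(t,[(231,265),(273,260),(306,265)])
rel([.4289,-.1148,.13],Rdown(-56.6))"
```

```text
[ 0.65045539 -0.26334168  0.061     ] [ 0.05545539 -0.04834168  0.014     ]
px 230.0 265.7 xy [0.4239 0.1296] normal 75.1 sizes [0.013 0.033] r 0.443
px 272.2 259.7 xy [ 0.4451 -0.0063] normal -8.4 sizes [0.014 0.038] r 0.445Traceback (most recent call last):
  File "<string>", line 5, in <module>
    o=wts(t,[(231,265),(273,260),(306,265)])
  File "w.py", line 7, in wts
    k=1+np.argmax(st[1:,4]); m=(l==k); w=(a-bg)*m
        ~~~~~~~~~^^^^^^^^^^
    return _wrapfunc(a, 'argmax', axis=axis, out=out, **kwds)
    return bound(*args, **kwds)
ValueError: attempt to get argmax of an empty sequence
```

View pics/t16.png

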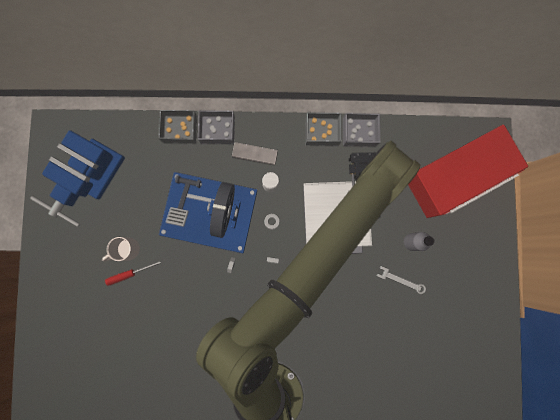

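>>> {"op": "send_rows", "data": {
  "steps": [
    [[-0.028,-0.02,-0.02],[0,0,0.11],0.05],
    [[-0.056,-0.04,-0.02],[0,0,0.22],0.05],
    [[-0.084,-0.06,-0.02],[0,0,0.33],0.05],
    [[-0.112,-0.08,-0.02],[0,0,0.44],0.05],
    [[-0.14,-0.1,-0.02],[0,0,0.55],0.05]
  ]
}}

```text
time_s: 22.58
tool_pos: [0.5143, -0.1698, 0.1406]
tool_rot: [179.9, 0.1, -28.7]
force: [-0.4, 0.4, 1.4]
grip_width: 0.0515
```

```bash
python3 -c "
from w import *
rel([.4289,-.1148,.13],Rdown(-56.6))"
```

```text
shift [-0.1013, -0.0073, 0.0108] turn [0.0022, 0.0022, 0.4867] | [ 0.5143 -0.1698  0.1406] [ 1.7991e+02  1.5000e-01 -2.8720e+01] w 0.0515 F [-0.4  0.4  1.4] t 22.58
```

>>> {"op": "send_rows", "data": {
  "steps": [
    [[-0.025,-0.002,0],[0,0,0.11],0.05],
    [[-0.05,-0.004,0],[0,0,0.22],0.05],
    [[-0.075,-0.006,0],[0,0,0.33],0.05],
    [[-0.1,-0.007,0],[0,0,0.44],0.05],
    [[-0.1013,-0.007,0.01],[0,0,0.487],0.05]
  ]
}}

```text
time_s: 23.0
tool_pos: [0.4315, -0.1158, 0.1333]
tool_rot: [-179.8, 0.2, -53.7]
force: [0.7, 0.5, -1.2]
grip_width: 0.0503
```

>>> {"op": "send_rows", "data": {
  "steps": [
    [[0,0,0],[0,0,0],0.05],
    [[0,0,0],[0,0,0],0.05],
    [[0,0,0],[0,0,0],0.05],
    [[0,0,0],[0,0,0],0.05],
    [[0,0,0],[0,0,0],0.05]
  ]
}}

```text
time_s: 23.42
tool_pos: [0.4325, -0.1182, 0.1332]
tool_rot: [179.9, 0.0, -53.6]
force: [0.5, -1.6, -1.0]
grip_width: 0.0499
```

```bash
python3 -c "
from w import *
s=grab('side','s17.png');a=s['pixels'][150:250,240:380,::-1]; cv2.imwrite('pics/s17z.png',cv2.resize(a,None,fx=5,fy=5,interpolation=cv2.INTER_CUBIC))
t=grab('top','t17.png')
rel([.4289,-.1148,.012],Rdown(-56.6)); print(env.get_obs()['qpos'])"
```

```text
shift [-0.0043, 0.0006, 0.1211] turn [0.0021, 0.0011, 0.052] | [ 0.4322 -0.1179  0.1331] [ 1.7988e+02  7.0000e-02 -5.3620e+01] w 0.0499 F [ 0.2 -0.3  1. ] t 23.52
[-54.68554204  -9.91942317  62.89964781 118.64064272   9.67720967
  66.35071248 -49.6915886 ]
```

View pics/s17z.png

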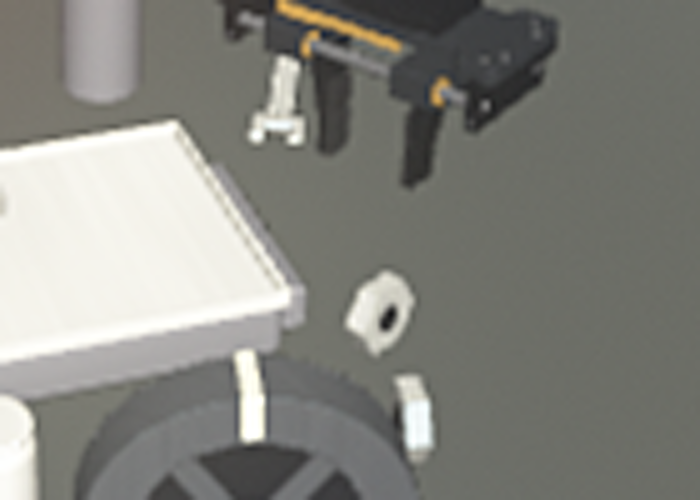

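View pics/t17.png

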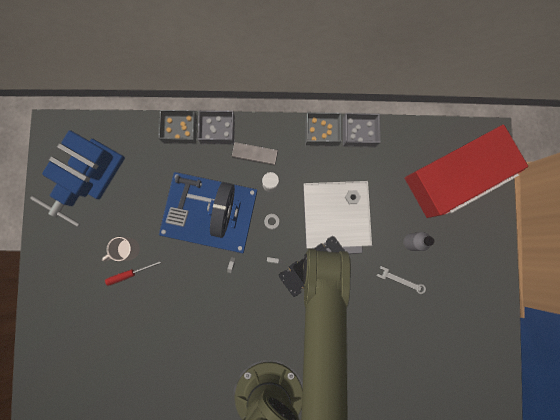

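>>> {"op": "send_rows", "data": {
  "steps": [
    [[-0.002,0,0.03],[0,0,0.025],0.05],
    [[-0.004,0,0.06],[0,0,0.05],0.05],
    [[-0.004,0,0.09],[0,0,0.052],0.05],
    [[-0.004,0,0.11],[0,0,0.052],0.05],
    [[-0.004,0,0.121],[0,0,0.052],0.05]
  ]
}}

```text
time_s: 23.93
tool_pos: [0.4274, -0.1144, 0.0093]
tool_rot: [179.6, 0.1, -56.6]
force: [-0.2, -1.1, 0.9]
grip_width: 0.0502
```

>>> {"op": "send_rows", "data": {
  "steps": [
    [[0,0,0],[0,0,0],0.05],
    [[0,0,0],[0,0,0],0.05],
    [[0,0,0],[0,0,0],0.03],
    [[0,0,0],[0,0,0],0.005],
    [[0,0,0],[0,0,0],0.005]
  ]
}}

```text
time_s: 24.35
tool_pos: [0.4302, -0.1134, 0.0129]
tool_rot: [-179.9, 0.1, -56.6]
force: [0.9, 0.5, 0.0]
grip_width: 0.0372
```

```bash
python3 -c "
from w import *
rel([.4289,-.1148,.012],Rdown(-56.6)); print(env.get_obs()['qpos'])"
```

```text
shift [0.0004, 0.0019, 0.0009] turn [-0.0016, 0.0021, 0.0008] | [ 0.4302 -0.1134  0.0129] [-1.7991e+02  1.2000e-01 -5.6550e+01] w 0.0372 F [0.9 0.5 0. ] t 24.35
[-48.99909163  11.9224284   65.33123545 125.50783065 -14.30282595
  50.37510238 -31.45747036]
```

>>> {"op": "send_rows", "data": {
  "steps": [
    [[0,0,0],[0,0,0],0.005],
    [[0,0,0],[0,0,0],0.005],
    [[0,0,0],[0,0,0],0.005],
    [[0,0,0],[0,0,0],0.005],
    [[0,0,0],[0,0,0],0.005]
  ]
}}

```text
time_s: 24.77
tool_pos: [0.4293, -0.1134, 0.0121]
tool_rot: [180.0, 0.2, -56.6]
force: [-0.1, 1.7, 2.1]
grip_width: 0.0136
```

>>> {"op": "send_rows", "data": {
  "steps": [
    [[0,0,0],[0,0,0],0.005],
    [[0,0,-0.01],[0,0,0],0.005],
    [[0,0,-0.03],[0,0,0],0.005],
    [[0,0,-0.06],[0,0,0],0.005],
    [[0,0,-0.09],[0,0,0],0.005]
  ]
}}

```text
time_s: 25.18
tool_pos: [0.4279, -0.1148, 0.1018]
tool_rot: [179.7, 0.1, -56.7]
force: [1.1, 1.7, -0.7]
grip_width: 0.0139
```

```bash
python3 -c "
from w import *
s=grab('side','s18.png');a=s['pixels'][150:250,240:380,::-1]; cv2.imwrite('pics/s18z.png',cv2.resize(a,None,fx=5,fy=5,interpolation=cv2.INTER_CUBIC))
rel(pan(-.02,-.05,.07),Rdown(PY)); print(env.get_obs()['qpos'])"
```

```text
shift [0.2056, -0.0384, -0.009] turn [-0.0093, -0.0039, -1.0377] | [ 0.4326 -0.1149  0.1079] [-1.7945e+02  7.0000e-02 -5.6750e+01] w 0.0139 F [ 2.3 -0.9  2.3] t 25.23
[-56.49903371  -7.85163205  66.02869499 120.69863067   7.62371421
  62.35630403 -50.9360373 ]
```

View pics/s18z.png

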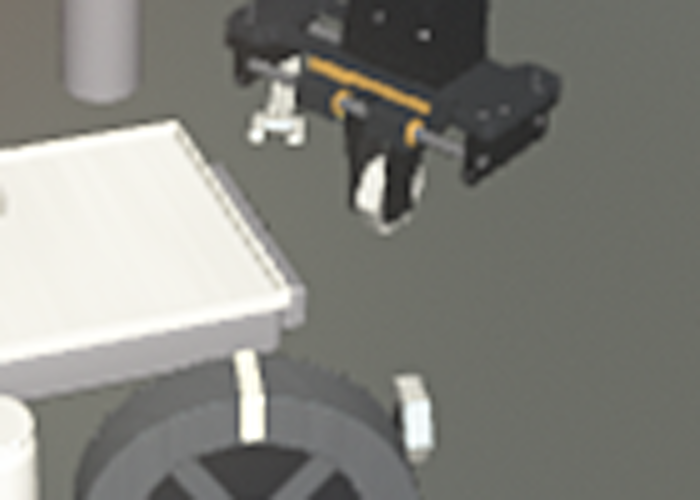

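>>> {"op": "send_rows", "data": {
  "steps": [
    [[0.03,-0.005,-0.03],[0,0,-0.11],0.005],
    [[0.07,-0.012,-0.03],[0,0,-0.22],0.005],
    [[0.11,-0.02,-0.03],[0,0,-0.33],0.005],
    [[0.15,-0.028,-0.03],[0,0,-0.44],0.005],
    [[0.185,-0.035,-0.03],[0,0,-0.55],0.005]
  ]
}}

```text
time_s: 25.65
tool_pos: [0.5217, -0.2078, 0.1324]
tool_rot: [180.0, 0.2, -32.4]
force: [-0.2, 0.6, 0.6]
grip_width: 0.0137
```

```bash
python3 -c "
from w import *
rel(pan(-.02,-.05,.05),Rdown(PY)); print(env.get_obs()['qpos'])"
```

```text
shift [0.0783, 0.0191, 0.0351] turn [-0.0005, 0.0043, -0.6134] | [ 0.5217 -0.2078  0.1324] [179.95   0.24 -32.44] w 0.0137 F [-0.2  0.6  0.6] t 25.65
[-33.9472518   19.63509612  63.2127681  103.98292371 -18.81078981
  68.24220817   2.68978159]
```

>>> {"op": "send_rows", "data": {
  "steps": [
    [[0.02,0.005,0],[0,0,-0.12],0.005],
    [[0.04,0.01,0],[0,0,-0.24],0.005],
    [[0.06,0.015,0.005],[0,0,-0.36],0.005],
    [[0.078,0.019,0.012],[0,0,-0.48],0.005],
    [[0.078,0.019,0.02],[0,0,-0.6],0.005]
  ]
}}

```text
time_s: 26.07
tool_pos: [0.5774, -0.2704, 0.1124]
tool_rot: [179.8, 0.1, 1.7]
force: [-0.3, 0.2, -0.6]
grip_width: 0.0137
```

>>> {"op": "send_rows", "data": {
  "steps": [
    [[0,0,0],[0,0,0],0.005],
    [[0,0,0],[0,0,0],0.005],
    [[0,0,0],[0,0,0],0.005],
    [[0,0,0],[0,0,0],0.005],
    [[0,0,0],[0,0,0],0.005]
  ]
}}

```text
time_s: 26.48
tool_pos: [0.5763, -0.2665, 0.1141]
tool_rot: [-180.0, 0.1, 1.5]
force: [0.8, 0.1, -1.6]
grip_width: 0.0138
```

```bash
python3 -c "
from w import *
rel(pan(-.02,-.05,.013),Rdown(PY)); print(env.get_obs()['qpos'])
s=grab('side','s19.png');a=s['pixels'][150:250,200:340,::-1]; cv2.imwrite('pics/s19z.png',cv2.resize(a,None,fx=5,fy=5,interpolation=cv2.INTER_CUBIC))"
```

```text
shift [0.0012, -0.0006, 0.0541] turn [-0.0001, 0.0016, -0.0213] | [ 0.5763 -0.2665  0.1141] [-1.80e+02  9.00e-02  1.48e+00] w 0.0138 F [ 0.8  0.1 -1.6] t 26.48
[-16.40044522  27.63601202  50.72480655  94.37921436 -22.58180882
  68.94408928  40.89948201]
```

View pics/s19z.png

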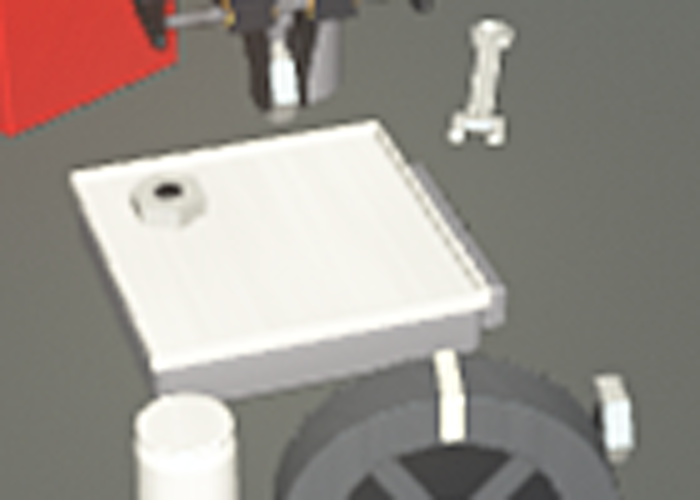

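>>> {"op": "send_rows", "data": {
  "steps": [
    [[0.001,0,0.015],[0,0,-0.02],0.005],
    [[0.001,0,0.03],[0,0,-0.02],0.005],
    [[0.001,0,0.042],[0,0,-0.02],0.005],
    [[0.001,0,0.05],[0,0,-0.02],0.005],
    [[0.001,0,0.052],[0,0,-0.02],0.005]
  ]
}}

```text
time_s: 26.95
tool_pos: [0.5756, -0.2662, 0.0593]
tool_rot: [-179.9, 0.3, 2.6]
force: [0.5, 0.5, -2.0]
grip_width: 0.0137
```

>>> {"op": "send_rows", "data": {
  "steps": [
    [[0,0,0.001],[0,0,0],0.005],
    [[0,0,0.002],[0,0,0],0.005],
    [[0,0,0.003],[0,0,0],0.005],
    [[0,0,0.004],[0,0,0],0.005],
    [[0,0,0.0045],[0,0,0],0.005]
  ]
}}

```text
time_s: 27.37
tool_pos: [0.5774, -0.2673, 0.0582]
tool_rot: [180.0, 0.1, 2.6]
force: [-2.0, 2.1, 6.0]
grip_width: 0.0134
```

Contact. Release, raise, push to -x.

>>> {"op": "send_rows", "data": {
  "steps": [
    [[0,0,-0.001],[0,0,0],0.014],
    [[0,0,-0.001],[0,0,0],0.02],
    [[0,0,-0.001],[0,0,0],0.03],
    [[0,0,-0.001],[0,0,0],0.035],
    [[0,0,-0.001],[0,0,0],0.035]
  ]
}}

```text
time_s: 27.78
tool_pos: [0.577, -0.2671, 0.0582]
tool_rot: [180.0, 0.1, 2.7]
force: [-0.2, -0.8, -1.0]
grip_width: 0.0309
```

>>> {"op": "send_rows", "data": {
  "steps": [
    [[0,0,0],[0,0,0],0.035],
    [[0,0,-0.005],[0,0,0],0.035],
    [[0,0,-0.01],[0,0,0],0.04],
    [[0,0,-0.014],[0,0,0],0.07],
    [[0,0,-0.015],[0,0,0],0.07]
  ]
}}

```text
time_s: 28.2
tool_pos: [0.5776, -0.2674, 0.0744]
tool_rot: [180.0, 0.0, 2.7]
force: [0.2, -0.1, -0.6]
grip_width: 0.0463
```

>>> {"op": "send_rows", "data": {
  "steps": [
    [[-0.005,0,0],[0,0,0],0.07],
    [[-0.015,0,0],[0,0,0],0.07],
    [[-0.026,0,0],[0,0,0],0.07],
    [[-0.034,0,0],[0,0,0],0.07],
    [[-0.04,0,0],[0,0,0],0.07]
  ]
}}

```text
time_s: 28.62
tool_pos: [0.5352, -0.2691, 0.073]
tool_rot: [-180.0, 0.2, 2.6]
force: [-0.1, 0.7, -1.0]
grip_width: 0.069
```

>>> {"op": "send_rows", "data": {
  "steps": [
    [[-0.003,0,0],[0,0,0],0.07],
    [[-0.005,0,0],[0,0,0],0.07],
    [[-0.005,0,0],[0,0,0],0.07],
    [[-0.005,0,-0.02],[0,0,0],0.07],
    [[0,0,-0.06],[0,0,0],0.07]
  ]
}}

```text
time_s: 29.03
tool_pos: [0.5337, -0.267, 0.1295]
tool_rot: [-179.8, 0.7, 2.6]
force: [1.1, -0.8, 0.5]
grip_width: 0.07
```

```bash
python3 -c "
from w import *
rel([.4451,-.0063,.13],Rdown(-8.2)); print(env.get_obs()['qpos'])
s=grab('side','s20.png');a=s['pixels'][150:250,200:340,::-1]; cv2.imwrite('pics/s20z.png',cv2.resize(a,None,fx=5,fy=5,interpolation=cv2.INTER_CUBIC))"
```

```text
shift [-0.0766, -0.2645, 0.0012] turn [-0.0021, 0.0117, 0.1891] | [ 0.5337 -0.267   0.1295] [-179.82    0.65    2.64] w 0.07 F [ 1.1 -0.8  0.5] t 29.03
[-18.78507247  22.30656789  52.9331284   98.64106773 -18.66448104
  69.18803237  41.66530804]
```

View pics/s20z.png

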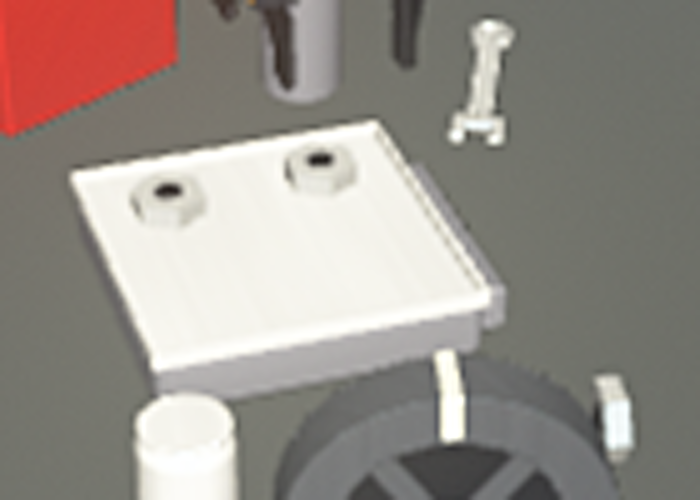

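>>> {"op": "send_rows", "data": {
  "steps": [
    [[-0.012,-0.04,0],[0,0,0.04],0.06],
    [[-0.025,-0.08,0],[0,0,0.08],0.05],
    [[-0.036,-0.12,0],[0,0,0.12],0.05],
    [[-0.048,-0.16,0],[0,0,0.16],0.05],
    [[-0.06,-0.2,0],[0,0.01,0.19],0.05]
  ]
}}

```text
time_s: 29.5
tool_pos: [0.4682, -0.0708, 0.1334]
tool_rot: [180.0, -0.5, -8.4]
force: [0.1, 0.8, 0.6]
grip_width: 0.0512
```

```bash
python3 -c "
from w import *
rel([.4451,-.0063,.13],Rdown(-8.2)); print(env.get_obs()['qpos'])"
```

```text
shift [-0.0322, -0.0604, 0.0031] turn [0.0001, -0.0089, -0.0027] | [ 0.4682 -0.0708  0.1334] [180.    -0.51  -8.35] w 0.0512 F [0.1 0.8 0.6] t 29.5
[-48.88117192  -1.93372984  54.2005158  115.87410925   1.76780878
  64.75576513  -3.78985479]
```

>>> {"op": "send_rows", "data": {
  "steps": [
    [[-0.016,-0.03,0],[0,-0.008,0],0.05],
    [[-0.029,-0.055,0],[0,-0.008,0],0.05],
    [[-0.031,-0.058,0],[0,-0.008,0],0.05],
    [[-0.031,-0.058,0],[0,-0.008,0],0.05],
    [[-0.031,-0.058,0],[0,-0.008,0],0.05]
  ]
}}

```text
time_s: 29.92
tool_pos: [0.4465, -0.0111, 0.1335]
tool_rot: [-180.0, -0.0, -8.2]
force: [-0.0, -0.5, -0.8]
grip_width: 0.0503
```

```bash
python3 -c "
from w import *
rel([.4451,-.0063,.012],Rdown(-8.2)); print(env.get_obs()['qpos'])
s=grab('side','s21.png');a=s['pixels'][180:300,260:380,::-1]; cv2.imwrite('pics/s21z.png',cv2.resize(a,None,fx=5,fy=5,interpolation=cv2.INTER_CUBIC))"
```

```text
shift [-0.0021, -0.0045, 0.1215] turn [-0.0006, -0.0009, -0.0005] | [ 0.4465 -0.0111  0.1335] [-1.7997e+02 -5.0000e-02 -8.2300e+00] w 0.0503 F [-0.  -0.5 -0.8] t 29.92
[-52.24910327  -6.38789184  48.40786948 118.65810551   5.21580169
  65.62566331 -14.40186948]
```

View pics/s21z.png

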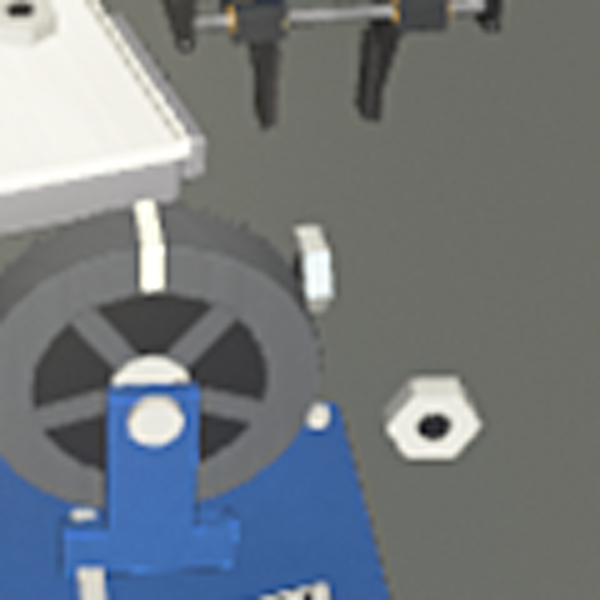

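>>> {"op": "send_rows", "data": {
  "steps": [
    [[-0.002,-0.004,0.03],[0,0,0],0.05],
    [[-0.002,-0.0045,0.06],[0,0,0],0.05],
    [[-0.002,-0.0045,0.09],[0,0,0],0.05],
    [[-0.002,-0.0045,0.11],[0,0,0],0.05],
    [[-0.002,-0.0045,0.121],[0,0,0],0.05]
  ]
}}

```text
time_s: 30.38
tool_pos: [0.4432, -0.0084, 0.0098]
tool_rot: [179.8, 0.2, -8.4]
force: [-0.2, 0.8, 0.1]
grip_width: 0.0502
```

>>> {"op": "send_rows", "data": {
  "steps": [
    [[0,0,0],[0,0,0],0.05],
    [[0,0,0],[0,0,0],0.03],
    [[0,0,0],[0,0,0],0.005],
    [[0,0,0],[0,0,0],0.005],
    [[0,0,0],[0,0,0],0.005]
  ]
}}

```text
time_s: 30.8
tool_pos: [0.4454, -0.0057, 0.0131]
tool_rot: [-179.9, -0.1, -8.2]
force: [0.1, -0.6, -0.0]
grip_width: 0.0312
```

>>> {"op": "send_rows", "data": {
  "steps": [
    [[0,0,0],[0,0,0],0.005],
    [[0,0,0],[0,0,0],0.005],
    [[0,0,0],[0,0,0],0.005],
    [[0,0,0],[0,0,0],0.005],
    [[0,0,0],[0,0,0],0.005]
  ]
}}

```text
time_s: 31.22
tool_pos: [0.4445, -0.0054, 0.0125]
tool_rot: [-179.9, 0.0, -8.2]
force: [-1.3, 0.9, 4.8]
grip_width: 0.0139
```

>>> {"op": "send_rows", "data": {
  "steps": [
    [[0,0,0],[0,0,0],0.005],
    [[0,0,-0.02],[0,0,0],0.005],
    [[0,0,-0.05],[0,0,0],0.005],
    [[0,0,-0.085],[0,0,0],0.005],
    [[0,0,-0.12],[0,0,0],0.005]
  ]
}}

```text
time_s: 31.63
tool_pos: [0.4434, -0.0065, 0.1327]
tool_rot: [179.9, 0.1, -8.3]
force: [0.8, 1.1, -2.3]
grip_width: 0.0138
```

```bash
python3 -c "
from w import *
rel(pan(.02,.05,.07),Rdown(PY)); print(env.get_obs()['qpos'])
s=grab('side','s22.png');a=s['pixels'][150:270,240:380,::-1]; cv2.imwrite('pics/s22z.png',cv2.resize(a,None,fx=5,fy=5,interpolation=cv2.INTER_CUBIC))"
```

```text
shift [0.1901, 0.1316, 0.0155] turn [0.0009, 0.0018, -0.1916] | [ 0.4434 -0.0065  0.1327] [ 1.7994e+02  1.0000e-01 -8.2800e+00] w 0.0138 F [ 0.8  1.1 -2.3] t 31.63
[-54.79111435  -7.0713987   49.99777545 118.99742608   5.97303351
  65.78638062 -15.75490881]
```

View pics/s22z.png

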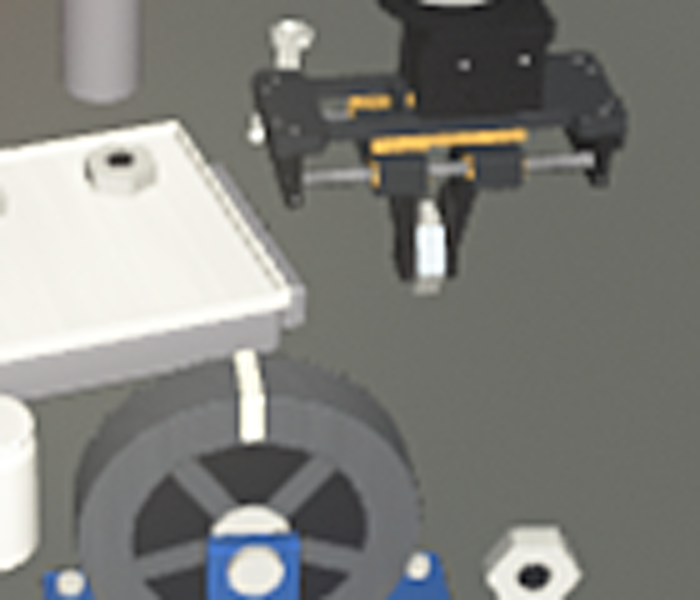

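>>> {"op": "send_rows", "data": {
  "steps": [
    [[0.03,0.02,0],[0,0,-0.05],0.005],
    [[0.062,0.044,0],[0,0,-0.1],0.005],
    [[0.094,0.066,0],[0,0,-0.15],0.005],
    [[0.126,0.088,0],[0,0,-0.19],0.005],
    [[0.155,0.108,0],[0,0,-0.19],0.005]
  ]
}}

```text
time_s: 32.1
tool_pos: [0.5837, -0.1353, 0.1306]
tool_rot: [-180.0, 0.1, 2.9]
force: [0.0, 0.5, 0.6]
grip_width: 0.0136
```

```bash
python3 -c "
from w import *
rel(pan(.02,.05,.04),Rdown(PY))"
```

```text
shift [0.0274, 0.0302, 0.0436] turn [-0.0003, 0.0012, 0.0036] | [ 0.5837 -0.1353  0.1306] [-1.7999e+02  7.0000e-02  2.9000e+00] w 0.0136 F [0.  0.5 0.6] t 32.1
```

>>> {"op": "send_rows", "data": {
  "steps": [
    [[0.014,0.015,0],[0,0,0],0.005],
    [[0.026,0.029,0.01],[0,0,0],0.005],
    [[0.026,0.03,0.022],[0,0,0],0.005],
    [[0.026,0.03,0.035],[0,0,0],0.005],
    [[0.026,0.03,0.045],[0,0,0],0.005]
  ]
}}

```text
time_s: 32.52
tool_pos: [0.6082, -0.1628, 0.0845]
tool_rot: [-179.9, 0.2, 2.6]
force: [-0.5, -0.2, -1.8]
grip_width: 0.0139
```

>>> {"op": "send_rows", "data": {
  "steps": [
    [[0,0,0.008],[0,0,0],0.005],
    [[0,0,0.015],[0,0,0],0.005],
    [[0,0,0.021],[0,0,0],0.005],
    [[0,0,0.023],[0,0,0],0.005],
    [[0,0,0.024],[0,0,0],0.005]
  ]
}}

```text
time_s: 32.93
tool_pos: [0.6096, -0.163, 0.0629]
tool_rot: [-179.9, 0.0, 2.7]
force: [0.3, 0.0, -1.6]
grip_width: 0.0137
```

```bash
python3 -c "
from w import *
rel(pan(.02,.05,.0115),Rdown(PY))"
```

```text
shift [0.003, 0.0012, 0.0044] turn [-0.001, 0.0003, -0.0001] | [ 0.6096 -0.163   0.0629] [-1.7994e+02  2.0000e-02  2.6900e+00] w 0.0137 F [ 0.3  0.  -1.6] t 32.93
```

>>> {"op": "send_rows", "data": {
  "steps": [
    [[0,0,0.001],[0,0,0],0.005],
    [[0,0,0.002],[0,0,0],0.005],
    [[0,0,0.003],[0,0,0],0.005],
    [[0,0,0.004],[0,0,0],0.005],
    [[0,0,0.005],[0,0,0],0.005]
  ]
}}

```text
time_s: 33.35
tool_pos: [0.6099, -0.1636, 0.0586]
tool_rot: [-180.0, -0.0, 2.7]
force: [-3.8, 0.9, 10.3]
grip_width: 0.0136
```

>>> {"op": "send_rows", "data": {
  "steps": [
    [[0,0,-0.001],[0,0,0],0.014],
    [[0,0,-0.001],[0,0,0],0.02],
    [[0,0,-0.001],[0,0,0],0.03],
    [[0,0,-0.001],[0,0,0],0.035],
    [[0,0,-0.001],[0,0,0],0.035]
  ]
}}

```text
time_s: 33.77
tool_pos: [0.6098, -0.1636, 0.0591]
tool_rot: [-180.0, 0.0, 2.7]
force: [-0.9, -0.1, 0.8]
grip_width: 0.0309
```

>>> {"op": "send_rows", "data": {
  "steps": [
    [[0,0,0],[0,0,0],0.035],
    [[0,0,-0.005],[0,0,0],0.035],
    [[0,0,-0.01],[0,0,0],0.04],
    [[0,0,-0.014],[0,0,0],0.07],
    [[0,0,-0.015],[0,0,0],0.07]
  ]
}}

```text
time_s: 34.18
tool_pos: [0.6104, -0.1639, 0.0753]
tool_rot: [-180.0, -0.1, 2.7]
force: [0.7, 0.7, -1.0]
grip_width: 0.0466
```

>>> {"op": "send_rows", "data": {
  "steps": [
    [[0.005,0,0],[0,0,0],0.07],
    [[0.015,0,0],[0,0,0],0.07],
    [[0.026,0,0],[0,0,0],0.07],
    [[0.034,0,0],[0,0,0],0.07],
    [[0.04,0,0],[0,0,0],0.07]
  ]
}}

```text
time_s: 34.6
tool_pos: [0.6506, -0.1614, 0.0738]
tool_rot: [-180.0, 0.0, 2.7]
force: [0.8, 0.3, -0.0]
grip_width: 0.0691
```

>>> {"op": "send_rows", "data": {
  "steps": [
    [[0.003,0,0],[0,0,0],0.07],
    [[0.005,0,0],[0,0,0],0.07],
    [[0.005,0,0],[0,0,0],0.07],
    [[0.005,0,-0.02],[0,0,0],0.07],
    [[0,0,-0.06],[0,0,0],0.07]
  ]
}}

```text
time_s: 35.02
tool_pos: [0.6466, -0.16, 0.1294]
tool_rot: [-179.9, 0.5, 2.7]
force: [-0.3, 0.8, -0.8]
grip_width: 0.0702
```

```bash
python3 -c "
from w import *
rel([.424,.1296,.15],Rdown(75.4)); print(env.get_obs()['qpos'])
t=grab('top','t23.png')
o=wts(t,[(230,265)])
s=grab('side','s23.png');a=s['pixels'][150:250,200:340,::-1]; cv2.imwrite('pics/s23z.png',cv2.resize(a,None,fx=5,fy=5,interpolation=cv2.INTER_CUBIC))"
```

```text
shift [-0.2091, -0.2997, -0.0178] turn [-0.0082, 0.0066, -1.2692] | [ 0.6466 -0.16    0.1294] [-179.85    0.55    2.68] w 0.0702 F [-0.3  0.8 -0.8] t 35.02
[-26.09402363  32.19897359  52.73821185  88.18923522 -26.17434372
  73.33612392  32.91118609]
px 230.0 265.7 xy [0.424  0.1295] normal 75.4 sizes [0.013 0.032] r 0.443
```

View pics/s23z.png

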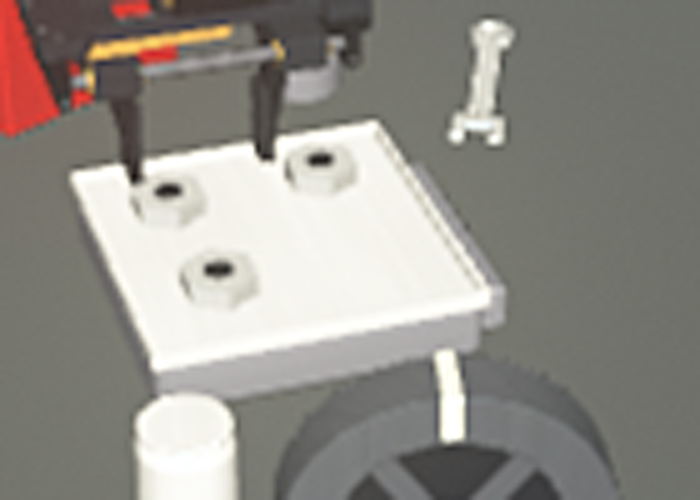

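>>> {"op": "send_rows", "data": {
  "steps": [
    [[-0.035,-0.005,-0.02],[0,0,-0.11],0.06],
    [[-0.07,-0.015,-0.03],[0,0,-0.22],0.05],
    [[-0.105,-0.03,-0.03],[0,0,-0.33],0.05],
    [[-0.14,-0.05,-0.03],[0,0,-0.44],0.05],
    [[-0.165,-0.08,-0.03],[0,0,-0.55],0.05]
  ]
}}

```text
time_s: 35.53
tool_pos: [0.4778, -0.092, 0.1629]
tool_rot: [-179.9, 0.1, 34.2]
force: [0.7, 0.3, 0.7]
grip_width: 0.0518
```

```bash
python3 -c "
from w import *
rel([.424,.1296,.15],Rdown(75.4)); print(env.get_obs()['qpos'])"
```

```text
shift [0.08, -0.2135, 0.0131] turn [-0.002, 0.0012, -0.7195] | [ 0.4778 -0.092   0.1629] [-1.7992e+02  1.1000e-01  3.4180e+01] w 0.0518 F [0.7 0.3 0.7] t 35.53
[-46.59094183  -0.90654545  54.70506545 111.72099709   0.80344737
  68.93785344  41.99772724]
```

>>> {"op": "send_rows", "data": {
  "steps": [
    [[0.012,-0.035,0],[0,0,-0.12],0.05],
    [[0.025,-0.07,0],[0,0,-0.24],0.05],
    [[0.038,-0.105,0],[0,0,-0.36],0.05],
    [[0.052,-0.14,0],[0,0,-0.48],0.05],
    [[0.066,-0.175,0],[0,0,-0.6],0.05]
  ]
}}

```text
time_s: 35.95
tool_pos: [0.4364, 0.0937, 0.1645]
tool_rot: [-180.0, -0.2, 68.9]
force: [1.4, 0.2, -0.7]
grip_width: 0.05
```

```bash
python3 -c "
from w import *
rel([.424,.1296,.13],Rdown(75.4)); print(env.get_obs()['qpos'])"
```

```text
shift [0.0289, -0.0245, 0.0346] turn [-0.0007, -0.0029, -0.1143] | [0.4364 0.0937 0.1645] [-1.7995e+02 -1.6000e-01  6.8850e+01] w 0.05 F [ 1.4  0.2 -0.7] t 35.95
[-59.00235045  -7.68807436  41.11551819 116.30953743   5.22070258
  69.50773197  48.88131151]
```

>>> {"op": "send_rows", "data": {
  "steps": [
    [[0.015,-0.012,0],[0,0,-0.114],0.05],
    [[0.028,-0.024,0.01],[0,0,-0.114],0.05],
    [[0.028,-0.024,0.02],[0,0,-0.114],0.05],
    [[0.028,-0.024,0.03],[0,0,-0.114],0.05],
    [[0.028,-0.024,0.03],[0,0,-0.114],0.05]
  ]
}}

```text
time_s: 36.37
tool_pos: [0.4241, 0.1253, 0.1321]
tool_rot: [-179.8, 0.1, 75.0]
force: [0.0, -0.2, 0.0]
grip_width: 0.0499
```

```bash
python3 -c "
from w import *
rel([.424,.1296,.012],Rdown(75.4)); print(env.get_obs()['qpos'])
s=grab('side','s24.png');a=s['pixels'][180:300,280:420,::-1]; cv2.imwrite('pics/s24z.png',cv2.resize(a,None,fx=5,fy=5,interpolation=cv2.INTER_CUBIC))"
```

```text
shift [0.0045, -0.0009, 0.1201] turn [-0.0029, 0.0024, -0.0074] | [0.4241 0.1253 0.1321] [-1.7983e+02  1.4000e-01  7.4970e+01] w 0.0499 F [ 0.  -0.2  0. ] t 36.37
[-61.19907087  -5.47464835  39.8857109  118.87668727   3.8678704
  65.59665301  51.91752744]
```

View pics/s24z.png

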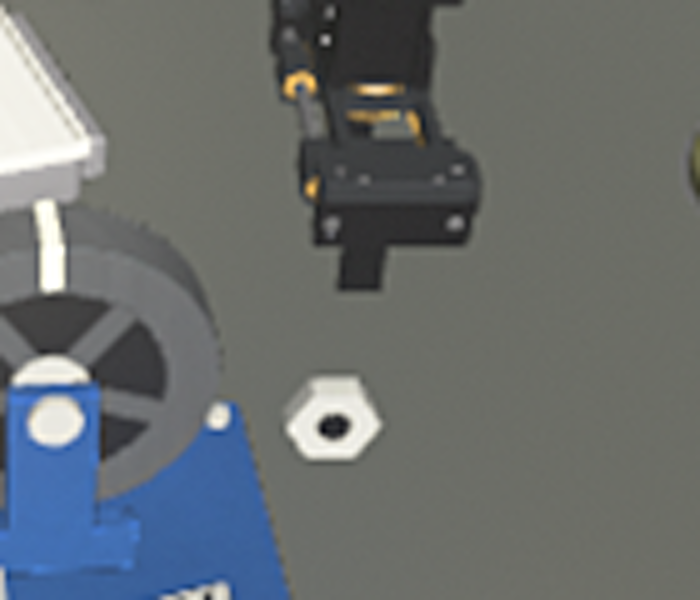

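>>> {"op": "send_rows", "data": {
  "steps": [
    [[0.0045,-0.001,0.03],[0,0,-0.007],0.05],
    [[0.0045,-0.001,0.06],[0,0,-0.007],0.05],
    [[0.0045,-0.001,0.09],[0,0,-0.007],0.05],
    [[0.0045,-0.001,0.11],[0,0,-0.007],0.05],
    [[0.0045,-0.001,0.12],[0,0,-0.007],0.05]
  ]
}}

```text
time_s: 36.83
tool_pos: [0.4245, 0.1297, 0.0122]
tool_rot: [-179.9, 0.2, 75.3]
force: [0.3, 0.0, 0.1]
grip_width: 0.0502
```

>>> {"op": "send_rows", "data": {
  "steps": [
    [[0,0,0],[0,0,0],0.05],
    [[0,0,0],[0,0,0],0.03],
    [[0,0,0],[0,0,0],0.005],
    [[0,0,0],[0,0,0],0.005],
    [[0,0,0],[0,0,0],0.005]
  ]
}}

```text
time_s: 37.25
tool_pos: [0.4265, 0.1324, 0.0154]
tool_rot: [179.9, -0.2, 75.5]
force: [-1.0, -0.5, 0.3]
grip_width: 0.0309
```

>>> {"op": "send_rows", "data": {
  "steps": [
    [[0,0,0],[0,0,0],0.005],
    [[0,0,0],[0,0,0],0.005],
    [[0,0,0],[0,0,0],0.005],
    [[0,0,0],[0,0,0],0.005],
    [[0,0,0],[0,0,0],0.005]
  ]
}}

```text
time_s: 37.67
tool_pos: [0.4257, 0.1318, 0.0146]
tool_rot: [-180.0, -0.0, 75.5]
force: [-2.0, -1.8, 4.7]
grip_width: 0.0141
```

>>> {"op": "send_rows", "data": {
  "steps": [
    [[0,0,0],[0,0,0],0.005],
    [[0,0,-0.02],[0,0,0],0.005],
    [[0,0,-0.05],[0,0,0],0.005],
    [[0,0,-0.085],[0,0,0],0.005],
    [[0,0,-0.12],[0,0,0],0.005]
  ]
}}

```text
time_s: 38.08
tool_pos: [0.4246, 0.1313, 0.1348]
tool_rot: [-179.9, 0.1, 75.5]
force: [1.2, 0.9, -0.8]
grip_width: 0.0137
```

```bash
python3 -c "
from w import *
rel([.5,-.1,.15],Rdown(30)); print(env.get_obs()['qpos'])
s=grab('side','s25.png');a=s['pixels'][180:300,280:420,::-1]; cv2.imwrite('pics/s25z.png',cv2.resize(a,None,fx=5,fy=5,interpolation=cv2.INTER_CUBIC))"
```

```text
shift [-0.205, 0.131, -0.0152] turn [-0.0011, 0.0018, 0.7934] | [0.4246 0.1313 0.1348] [-1.7991e+02  7.0000e-02  7.5460e+01] w 0.0137 F [ 1.2  0.9 -0.8] t 38.08
[-62.72558762  -5.5210746   40.67109962 118.52736852   3.93966478
  65.83090213  51.65021727]
```

View pics/s25z.png

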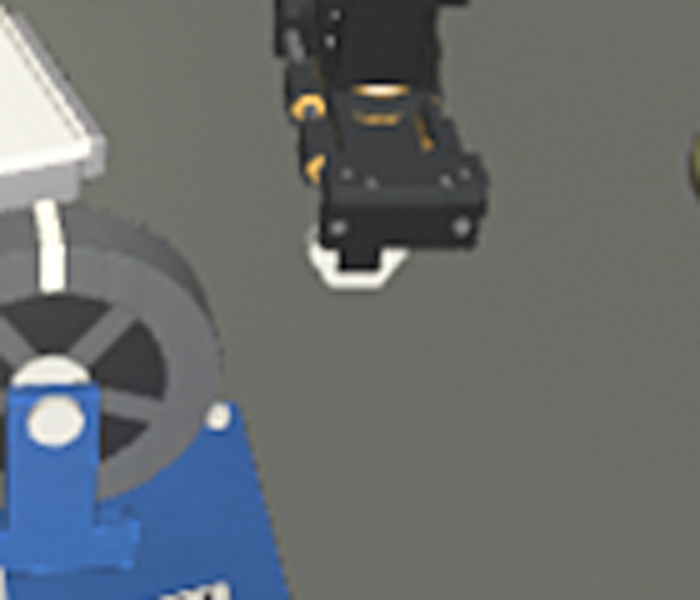

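>>> {"op": "send_rows", "data": {
  "steps": [
    [[-0.02,0.01,-0.03],[0,0,0.1],0.005],
    [[-0.055,0.03,-0.035],[0,0,0.2],0.005],
    [[-0.09,0.055,-0.035],[0,0,0.31],0.005],
    [[-0.125,0.08,-0.035],[0,0,0.42],0.005],
    [[-0.16,0.105,-0.035],[0,0,0.53],0.005]
  ]
}}

```text
time_s: 38.55
tool_pos: [0.4859, -0.0469, 0.1691]
tool_rot: [-179.9, -0.1, 44.9]
force: [1.1, 0.8, -2.8]
grip_width: 0.0139
```

```bash
python3 -c "
from w import *
rel(pan(-.02,.05,.09),Rdown(PY)); print(env.get_obs()['qpos'])"
```

```text
shift [-0.0226, 0.1456, 0.0319] turn [-0.002, -0.0019, 0.7361] | [ 0.4859 -0.0469  0.1691] [-1.7994e+02 -1.4000e-01  4.4870e+01] w 0.0139 F [ 1.1  0.8 -2.8] t 38.55
[-51.26766442  -1.27837484  53.92835537 111.19953722   0.94696135
  69.50798653  47.19598745]
```

>>> {"op": "send_rows", "data": {
  "steps": [
    [[-0.005,0.03,0],[0,0,0.12],0.005],
    [[-0.009,0.06,0],[0,0,0.24],0.005],
    [[-0.014,0.09,0],[0,0,0.36],0.005],
    [[-0.018,0.12,0.01],[0,0,0.48],0.005],
    [[-0.0225,0.145,0.02],[0,0,0.6],0.005]
  ]
}}

```text
time_s: 38.97
tool_pos: [0.5741, -0.1653, 0.1482]
tool_rot: [180.0, -0.0, 10.4]
force: [-0.5, 1.3, -0.4]
grip_width: 0.0137
```

>>> {"op": "send_rows", "data": {
  "steps": [
    [[0,0,0],[0,0,0.1],0.005],
    [[0,0,0],[0,0,0.136],0.005],
    [[0,0,0.01],[0,0,0.136],0.005],
    [[0,0,0.02],[0,0,0.136],0.005],
    [[0,0,0.02],[0,0,0.136],0.005]
  ]
}}

```text
time_s: 39.38
tool_pos: [0.5708, -0.1625, 0.126]
tool_rot: [-179.9, 0.2, 3.1]
force: [-0.5, 0.1, -2.0]
grip_width: 0.0141
```

```bash
python3 -c "
from w import *
rel(pan(-.02,.05,.0135),Rdown(PY)); print(env.get_obs()['qpos'])
s=grab('side','s26.png');a=s['pixels'][150:250,200:340,::-1]; cv2.imwrite('pics/s26z.png',cv2.resize(a,None,fx=5,fy=5,interpolation=cv2.INTER_CUBIC))"
```

```text
shift [0.0019, 0.0038, 0.0655] turn [-0.0021, 0.0044, 0.0062] | [ 0.5708 -0.1625  0.126 ] [-179.88    0.25    3.06] w 0.0141 F [-0.5  0.1 -2. ] t 39.38
[-35.05291723  24.89479951  60.82495279  99.81077464 -23.12123939
  69.37133242  35.05465845]
```

View pics/s26z.png

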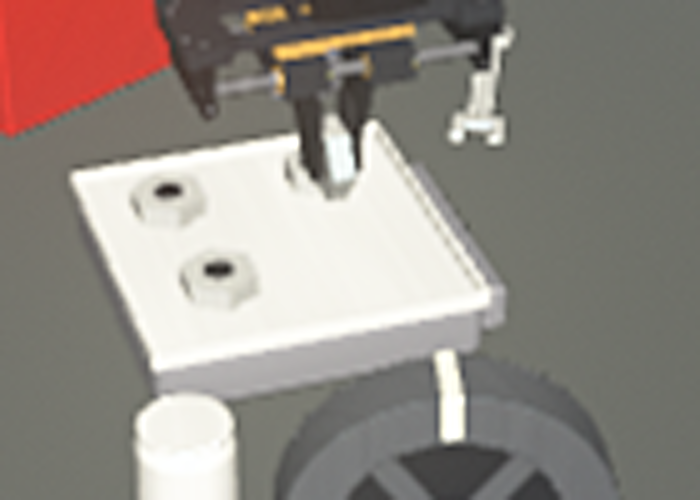

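>>> {"op": "send_rows", "data": {
  "steps": [
    [[0.002,0.002,0.015],[0,0,0.006],0.005],
    [[0.002,0.003,0.03],[0,0,0.006],0.005],
    [[0.002,0.003,0.045],[0,0,0.006],0.005],
    [[0.002,0.003,0.055],[0,0,0.006],0.005],
    [[0.002,0.003,0.06],[0,0,0.006],0.005]
  ]
}}

```text
time_s: 39.85
tool_pos: [0.5731, -0.1662, 0.0664]
tool_rot: [-179.9, 0.2, 2.6]
force: [0.2, 0.1, -1.6]
grip_width: 0.0137
```

>>> {"op": "send_rows", "data": {
  "steps": [
    [[0,0,0.001],[0,0,0],0.005],
    [[0,0,0.002],[0,0,0],0.005],
    [[0,0,0.003],[0,0,0],0.005],
    [[0,0,0.004],[0,0,0],0.005],
    [[0,0,0.006],[0,0,0],0.005]
  ]
}}

```text
time_s: 40.27
tool_pos: [0.5752, -0.1669, 0.0637]
tool_rot: [-180.0, -0.1, 2.6]
force: [0.7, 0.2, -1.4]
grip_width: 0.0137
```

>>> {"op": "send_rows", "data": {
  "steps": [
    [[0,0,0.001],[0,0,0],0.005],
    [[0,0,0.002],[0,0,0],0.005],
    [[0,0,0.003],[0,0,0],0.005],
    [[0,0,0.003],[0,0,0],0.005],
    [[0,0,0.003],[0,0,0],0.005]
  ]
}}

```text
time_s: 40.68
tool_pos: [0.5747, -0.1667, 0.0607]
tool_rot: [-179.9, 0.0, 2.6]
force: [-1.5, 1.2, 5.3]
grip_width: 0.0142
```

>>> {"op": "send_rows", "data": {
  "steps": [
    [[0,0,0],[0,0,0],0.014],
    [[0,0,0],[0,0,0],0.02],
    [[0,0,0],[0,0,0],0.03],
    [[0,0,0],[0,0,0],0.035],
    [[0,0,0],[0,0,0],0.035]
  ]
}}

```text
time_s: 41.1
tool_pos: [0.5746, -0.1668, 0.0598]
tool_rot: [-180.0, 0.0, 2.6]
force: [0.1, -0.2, -0.2]
grip_width: 0.0312
```

>>> {"op": "send_rows", "data": {
  "steps": [
    [[0,0,0],[0,0,0],0.035],
    [[0,0,-0.005],[0,0,0],0.035],
    [[0,0,-0.01],[0,0,0],0.04],
    [[0,0,-0.013],[0,0,0],0.07],
    [[0,0,-0.013],[0,0,0],0.07]
  ]
}}

```text
time_s: 41.52
tool_pos: [0.5754, -0.167, 0.0742]
tool_rot: [-180.0, -0.1, 2.6]
force: [-0.7, 0.3, 0.4]
grip_width: 0.0463
```

>>> {"op": "send_rows", "data": {
  "steps": [
    [[-0.005,0,0],[0,0,0],0.07],
    [[-0.015,0,0],[0,0,0],0.07],
    [[-0.026,0,0],[0,0,0],0.07],
    [[-0.034,0,0],[0,0,0],0.07],
    [[-0.04,0,0],[0,0,0],0.07]
  ]
}}

```text
time_s: 41.93
tool_pos: [0.5329, -0.1687, 0.0727]
tool_rot: [-179.9, 0.1, 2.5]
force: [-0.2, 0.4, -0.4]
grip_width: 0.0689
```

>>> {"op": "send_rows", "data": {
  "steps": [
    [[-0.003,0,0],[0,0,0],0.07],
    [[-0.005,0,0],[0,0,0],0.07],
    [[-0.005,0,0],[0,0,0],0.07],
    [[-0.005,0,-0.02],[0,0,0],0.07],
    [[0,0,-0.06],[0,0,0],0.07]
  ]
}}

```text
time_s: 42.35
tool_pos: [0.5311, -0.1674, 0.1298]
tool_rot: [-179.9, 0.5, 2.6]
force: [0.8, 1.1, 1.3]
grip_width: 0.0699
```

>>> {"op": "send_rows", "data": {
  "steps": [
    [[-0.01,-0.02,-0.03],[0,0,0],0.07],
    [[-0.02,-0.04,-0.06],[0,0,0],0.07],
    [[-0.03,-0.06,-0.09],[0,0,0],0.07],
    [[-0.04,-0.08,-0.1],[0,0,0],0.07],
    [[-0.05,-0.1,-0.1],[0,0,0],0.07]
  ]
}}

```text
time_s: 42.77
tool_pos: [0.4821, -0.0707, 0.2363]
tool_rot: [-179.9, -0.4, 2.5]
force: [0.2, 1.5, -1.4]
grip_width: 0.0698
```

```bash
python3 -c "
from w import *
s=grab('side','s27.png');a=s['pixels'][150:300,200:400,::-1]; cv2.imwrite('pics/s27z.png',cv2.resize(a,None,fx=4,fy=4,interpolation=cv2.INTER_CUBIC)); grab('top','t27.png'); print(env.get_obs()['tool_pos'])"
```

```text
[ 0.4800752  -0.066831    0.23405327]
```

View pics/s27z.png

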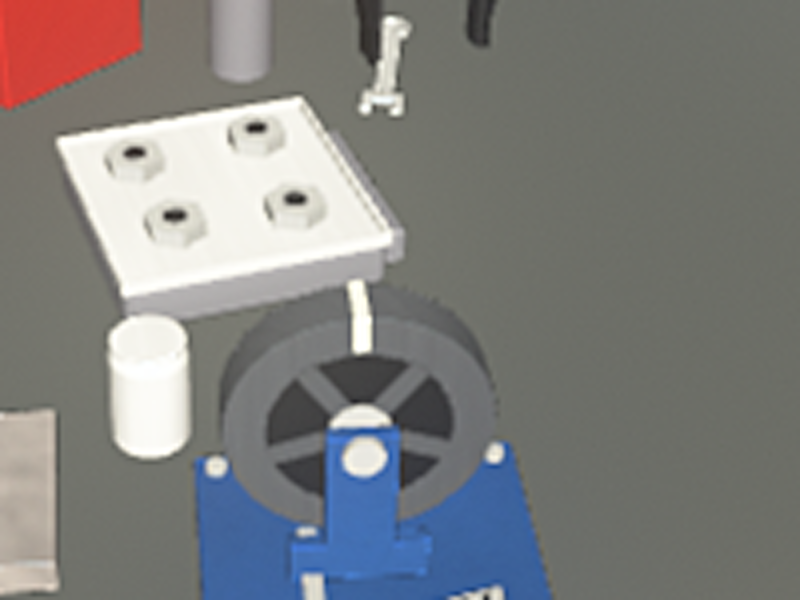

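View pics/t27.png

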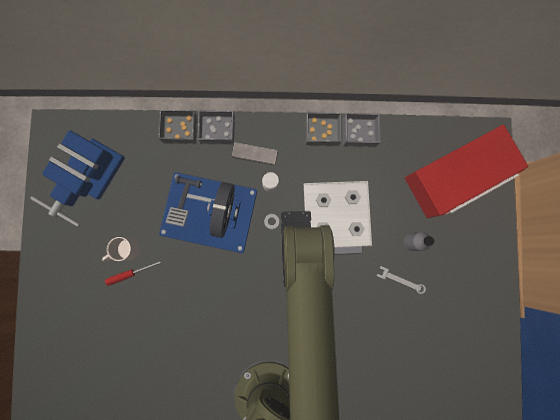

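```bash
python3 -c "
from w import *
s=grab('side');t=grab('top','t28.png')
c,sn=np.cos(np.radians(PY)),np.sin(np.radians(PY))
for a,b in [((134,153),(353,197.5)),((256,129),(357,229)),((176,216),(323.5,200)),((295,200),None)]:
    p=((a[0]+.5)/4+199.5,(a[1]+.5)/4+149.5); d=plane(s,*p,.061)-PAN; print('pan xy',round(c*d[0]+sn*d[1],3),round(-sn*d[0]+c*d[1],3), tri(s,p,t,b) if b else '')
f=lambda a,b:((a+.5)/4+199.5,(b+.5)/4+149.5)
print('mark',np.round(face(s,*f(361,318)),4),np.round(face(s,*f(363,350)),4))
a,b=cv2.imread('pics/s10.png').astype(int),s['pixels'][:,:,::-1].astype(int)
d=(abs(a-b).sum(2)>90).astype(np.uint8); 
o=env.get_obs(); print(o['joint_velocities'].round(2),o['force'].round(1),o['time_s'])
cv2.imwrite('pics/s28.png',s['pixels'][:,:,::-1])
a=cv2.imread('pics/top0.png').astype(int); b=t['pixels'][:,:,::-1].astype(int)
d=(abs(a-b).sum(2)>90).astype(np.uint8); n,l,st,ce=cv2.connectedComponentsWithStats(d)
print([(st[i].tolist()) for i in range(1,n) if st[i,4]>6])
"
```

```text
pan xy 0.054 -0.049 (array([ 0.65010714, -0.26719726,  0.05755494]), np.float64(0.00015570335475761113))
pan xy -0.05 -0.054 (array([ 0.5465526 , -0.27957   ,  0.05629681]), np.float64(0.0020159569613137575))
pan xy 0.046 0.047 (array([ 0.63912116, -0.16995447,  0.05867729]), np.float64(0.002483440903274616))
pan xy -0.047 0.054 
mark [0.0002 0.0842] [-0.0017  0.0603]
[ 1.09  2.13  1.87 -0.47  0.24 -0.18  0.05] [ 0.3 -0.2  0.8] 42.9667
[[345, 191, 14, 14, 92], [316, 194, 15, 13, 118], [213, 204, 13, 6, 51], [304, 210, 32, 46, 892], [348, 223, 16, 13, 149], [283, 246, 2, 7, 9], [267, 257, 12, 6, 57], [301, 259, 10, 13, 60], [227, 261, 7, 12, 49], [183, 269, 10, 10, 54], [328, 286, 5, 13, 22], [327, 300, 10, 82, 217], [15, 337, 3, 4, 10], [24, 341, 8, 5, 23], [11, 344, 55, 45, 1427], [289, 373, 8, 7, 30], [332, 383, 7, 37, 113], [290, 386, 11, 34, 184], [12, 399, 49, 21, 342], [255, 400, 20, 17, 57], [265, 404, 9, 8, 11], [242, 415, 16, 5, 52]]
```

View pics/s28.png

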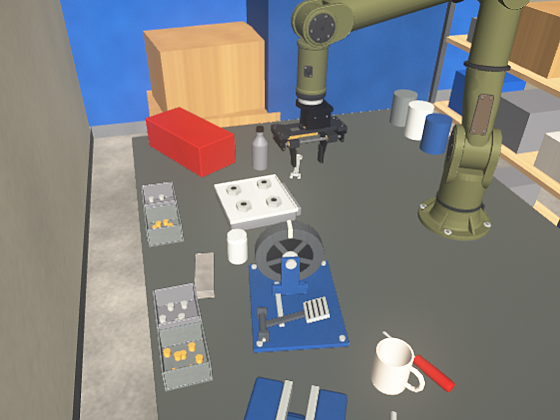

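>>> {"op": "send_rows", "data": {
  "steps": [
    [[0,0,0],[0,0,0],0.07],
    [[0,0,0],[0,0,0],0.07],
    [[0,0,0],[0,0,0],0.07],
    [[0,0,0],[0,0,0],0.07],
    [[0,0,0],[0,0,0],0.07]
  ]
}}

```text
time_s: 43.38
tool_pos: [0.4802, -0.0717, 0.2329]
tool_rot: [180.0, 0.1, 2.5]
force: [-0.1, -0.2, 0.5]
grip_width: 0.0699
```

```bash
python3 -c "
from w import *
s=grab('side'); a=cv2.imread('pics/s28.png').astype(int); d=abs(a-s['pixels'][:,:,::-1].astype(int)).sum(2)[150:360,120:420]>90; print(d.sum())
o=env.get_obs(); print(o['joint_velocities'].round(2))
env.sign_off()"
```

```text
45
[-0.19 -0.3  -0.09  0.02 -0.03  0.01 -0.08]
the job is handed in; nothing more can be done
```

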